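# Charge the tenon magazine

## Robot

A 6-joint arm with a two-finger parallel gripper is mounted at the origin on the work surface. World frame = base frame: x ahead of the robot, y to its left, z up, the work surface at z = 0. Lengths are in m, angles in rad, forces in N, time in s.
With the tool pointing down it reaches from about 0.35 to 0.975 m from the base axis. Payload 4.9 kg.
Tool frame: the origin (TCP) lies midway between the tips of the shut fingers; the grasp point (between the pads) lies 19 mm behind it; z points along the fingers, y is the line along which they close (so a half turn about z gives the same grasp; the last joint's range is limited). The gripper opens to 85 mm and grips with 20 to 120 N. Pads are 22 mm wide; open, the fingers measure 114 mm over their backs; the gripper's body (76 mm by 85 mm) begins 54 mm behind the grasp point. The pads swing forward as they close: fully open they stand 13 mm farther back than shut.
Start: joints at [1.058, 0.053, 1.613, -0, 1.476, -0.119], TCP at [0.24, 0.577, 0.195] pointing down, gripper open.
Joint ranges: [-3.01, 3.01], [-1.01, 2.22], [0.06, 2.58], [-1.02, 4.17], [0.09, 2.62], [-3.14, 3.14]. Speed limits (rad/s): [2.57, 2.57, 3.14, 3.14, 3.14, 3.14].

## Interface

Orientations are given as a rotation vector (axis times angle).
In Python, from station import ctrl gives the robot as it stands.
- The arm moves only by the shell command python3 -m handwheel 'ROWS' [FORCE]. ROWS is JSON, a list of rows, each an object with "gripper": the gripper command: -1 is fully open, 1 is shut, values between are in proportion; "offset": the shift along the tool's x, y, z in mm, a list of three; "rotation": the turn, a rotation vector about the tool's x, y, z in rad, a list of three. A call has exactly 8 rows; each row is the pose to reach, as a shift and turn from the pose commanded when the call began, along the tool's axes at that moment; what a row does not reach only later rows make up. A row lasts 1/8 s, in which the tool goes at most 62.5 mm and 10.7 degrees, less where a joint would pass 70% of its speed; a pose out of reach is approached as far as the arm can. A call with a gripper value outside its range is refused whole. The fingers move at their own pace and stop on an object; FORCE is the grip in N (left out, the last holds). Time passes only in rows, so rows that repeat a pose let the fingers close, or fill a call up. It gives the time, the measured TCP pose, the force, the opening and the grip force at its end, in the units of the state.
- ctrl.get_obs(): the state, without advancing time (a new reading comes with each control period).
- ctrl.get_image(name): name is "scene" or "top"; returns a dict with "image" (480x640x3 uint8, red, green, blue), "fovy" (degrees; the focal length in pixels is half the picture's height over the tangent of half this angle, whatever the lens; pixels are square), "cx", "cy" (the principal point, pixels), "k1" (the pictures are not rectified: a ray, as slopes to the right and down, at radius r is drawn at 1 + k1 r^2 times it, then the intrinsics apply), "xyz" and "attitude" of the camera in the world. Camera axes: x right, y up, looking along -z (the intrinsics and any distortion apply to the point x, -y, -z); pixel columns grow to the right and rows downward; lengths in m; the calibration is good to about 2 mm. A picture is of the moment at which its call begins. There is no depth.
- ctrl.finish_job(): hands the job in; it is judged then, once.
The state is a dict: "t": time; "q": joint angles; "dq": joint speeds; "effort": joint torques, N m; "tool_pos": TCP position; "tool_rot": TCP orientation; "contact_force": force on the tool from outside, world axes, zero at the start; "wrist_torque": the same for the moment, N m; "opening": finger opening in m; "grip_force": force on a finger pad.
Only numpy, scipy, OpenCV 4.12 (cv2) and the standard library are available. Lean on these libraries where they do the work, as an engineer would, in place of code of your own. Each camera call takes 0.05 s, during which the arm holds its last target. There are 200 camera calls.

## Task

Charge the tenon setter's magazine: one of its two columns has been packed out for short runs, so first, before lifting any tenon, press the follower knobs down to feel which column goes deep (50 mm and more). Load every tenon lying on the bench flat into that one column, pressing each down until the spring catches snap over it, and leave the other column empty. Then throw the selector lever fully over towards the loaded column, and do not disturb the glue bottle, the hammer or the moulding.

Things in the scene. Friction and masses are not known exactly. Their poses are not given: they have to be found in the camera images.
- magazine: Twin spring magazine of a tenon setter, fixed: green base plate 12 mm thick, 270 wide, x from -105 to +140 mm. Origin: between the columns, on the bench top; x points from the front (knobs, selector) to the gearbox (97 mm high, from x = 79 mm), y to the left column. Column centres: x 0, y +75 mm (left) and -75 mm (right). Tenons lie flat in a column, length along x. Column outside 85 x 38 mm.
- left_catch (a point): Middle of the left column level with the underside of its two brass spring catches (at its x ends, 5 mm in), 120 mm up; axes as the magazine. Column inside 77 x 30 mm. Mouth rim 28 mm above this point, flared 6 mm; from 6 mm below this point up, its y sides are cut away for fingers over the middle 48 mm. A tenon laid in the mouth rests on the catches, its upper face 25 mm above this point.
- right_catch (a point): Middle of the right column level with the underside of its two brass spring catches (at its x ends, 5 mm in), 120 mm up; axes as the magazine. Column inside 77 x 30 mm. Mouth rim 28 mm above this point, flared 6 mm; from 6 mm below this point up, its y sides are cut away for fingers over the middle 48 mm. A tenon laid in the mouth rests on the catches, its upper face 25 mm above this point.
- left_knob (a point): Middle of the flat top of the left column's black follower knob, 26 mm across, which moves straight down and up with the follower; 85 mm in front of the column and 17 mm outwards, 174 mm up when the column is empty. Pressing it down feels the column's depth: one column, not known which, has a hidden packer and stops hard after 36 mm (room for 2 tenons); the other goes 92 mm (room for 6).
- right_knob (a point): Middle of the flat top of the right column's black follower knob, 26 mm across, which moves straight down and up with the follower; 85 mm in front of the column and 17 mm outwards, 174 mm up when the column is empty. Pressing it down feels the column's depth: one column, not known which, has a hidden packer and stops hard after 36 mm (room for 2 tenons); the other goes 92 mm (room for 6).
- left_follower (a joint): Travel of the left column's spring follower, m: 0 = up (empty), grows downwards, 14 mm per tenon held. Spring 4 N at the top, rising 1.0 N per 10 mm; spreading the catches takes about 5 N more. A tenon pressed down in its middle is latched when its upper face has been 1 to 5 mm below the catch point: the catches snap over it and hold its centre 7 mm below that point. The next is laid on top.
- right_follower (a joint): Travel of the right column's spring follower, m: 0 = up (empty), grows downwards, 14 mm per tenon held. Spring 4 N at the top, rising 1.0 N per 10 mm; spreading the catches takes about 5 N more. A tenon pressed down in its middle is latched when its upper face has been 1 to 5 mm below the catch point: the catches snap over it and hold its centre 7 mm below that point. The next is laid on top.
- selector (a joint): Selector lever in front, between the knobs, pivoted 34 mm above the bench, at x = -78 mm, y = 0 in the magazine frame, about the magazine's x axis; stays where it is left. 0 = leaning fully to the left column, 0.5 = upright (neutral, within 0.08 at the start), 1.0 = leaning fully to the right column (29 degrees either side).
- selector_tip (a point): Centre of the selector lever's red ball, 26 mm across, 80 mm from the pivot: 114 mm above the bench when upright, 38 mm to the left or right of the middle and 104 mm high when thrown over. Rod 10 mm thick.
- tenon1_mid (a point): Centre of a beech loose tenon, 75 mm long (own x) by 28 mm wide (y) by 14 mm thick (z), fluted faces, rounded edges, about 22 g; lying flat on the bench at the start (centre 7 mm up). None if absent. Either way up, and either end first, is the same. All tenons are alike.
- tenon2_mid (a point): Centre of a beech loose tenon, 75 mm long (own x) by 28 mm wide (y) by 14 mm thick (z), fluted faces, rounded edges, about 22 g; lying flat on the bench at the start (centre 7 mm up). None if absent. Either way up, and either end first, is the same. All tenons are alike.
- tenon3_mid (a point): Centre of a beech loose tenon, 75 mm long (own x) by 28 mm wide (y) by 14 mm thick (z), fluted faces, rounded edges, about 22 g; lying flat on the bench at the start (centre 7 mm up). None if absent. Either way up, and either end first, is the same. All tenons are alike.
- tenon4_mid (a point): Centre of a beech loose tenon, 75 mm long (own x) by 28 mm wide (y) by 14 mm thick (z), fluted faces, rounded edges, about 22 g; lying flat on the bench at the start (centre 7 mm up). None if absent. Either way up, and either end first, is the same. All tenons are alike.
- tenon5_mid (a point): Centre of a beech loose tenon, 75 mm long (own x) by 28 mm wide (y) by 14 mm thick (z), fluted faces, rounded edges, about 22 g; lying flat on the bench at the start (centre 7 mm up). None if absent. Either way up, and either end first, is the same. All tenons are alike.
- tenon6_mid (a point): Centre of a beech loose tenon, 75 mm long (own x) by 28 mm wide (y) by 14 mm thick (z), fluted faces, rounded edges, about 22 g; lying flat on the bench at the start (centre 7 mm up). None if absent. Either way up, and either end first, is the same. All tenons are alike.
- glue_bottle: Bystander: glue bottle, 60 mm across, 170 mm tall, standing; origin under its middle.
- mallet: Bystander: hammer, 260 mm long, lying on the bench, head at its +x end; origin under the handle and head at mid-length.
- moulding: Bystander: length of dark frame moulding 340 x 45 x 24 mm, lying flat; origin under its middle.
Things that resemble listed ones, but are neither listed nor needed, are in the scene too. Leave any blue or purple look-alike of the part that bears tenon4_mid alone.

How it is judged:
On the way, in this order (a step that is already met when the one before it is completed fails the run):
1. while all tenons still lie on the bench, the follower of the column that goes deep has been pressed down more than 45 mm (value of joint any of left_follower, right_follower above 0.045 m and height (world z) of each of tenon1_mid, tenon2_mid, tenon3_mid, tenon4_mid, tenon5_mid, tenon6_mid below 0.06 m), for 0.1 s.
2. every tenon present is held under the catches of one and the same column, the other column empty ((((x of tenon1_mid in the frame of left_catch between -0.006 and 0.006 m and y of tenon1_mid in the frame of left_catch between -0.005 and 0.005 m and z of tenon1_mid in the frame of left_catch between -0.095 and -0.005 m and angle between the z axis of tenon1_mid and the z axis of left_catch, either way round below 0.08 rad) and (x of tenon2_mid in the frame of left_catch between -0.006 and 0.006 m and y of tenon2_mid in the frame of left_catch between -0.005 and 0.005 m and z of tenon2_mid in the frame of left_catch between -0.095 and -0.005 m and angle between the z axis of tenon2_mid and the z axis of left_catch, either way round below 0.08 rad) and (x of tenon3_mid in the frame of left_catch between -0.006 and 0.006 m and y of tenon3_mid in the frame of left_catch between -0.005 and 0.005 m and z of tenon3_mid in the frame of left_catch between -0.095 and -0.005 m and angle between the z axis of tenon3_mid and the z axis of left_catch, either way round below 0.08 rad) and (x of tenon4_mid in the frame of left_catch between -0.006 and 0.006 m and y of tenon4_mid in the frame of left_catch between -0.005 and 0.005 m and z of tenon4_mid in the frame of left_catch between -0.095 and -0.005 m and angle between the z axis of tenon4_mid and the z axis of left_catch, either way round below 0.08 rad) and (x of tenon5_mid in the frame of left_catch between -0.006 and 0.006 m and y of tenon5_mid in the frame of left_catch between -0.005 and 0.005 m and z of tenon5_mid in the frame of left_catch between -0.095 and -0.005 m and angle between the z axis of tenon5_mid and the z axis of left_catch, either way round below 0.08 rad) and (x of tenon6_mid in the frame of left_catch between -0.006 and 0.006 m and y of tenon6_mid in the frame of left_catch between -0.005 and 0.005 m and z of tenon6_mid in the frame of left_catch between -0.095 and -0.005 m and angle between the z axis of tenon6_mid and the z axis of left_catch, either way round below 0.08 rad) and value of joint left_follower above 0.052 m and value of joint right_follower below 0.003 m) or ((x of tenon1_mid in the frame of right_catch between -0.006 and 0.006 m and y of tenon1_mid in the frame of right_catch between -0.005 and 0.005 m and z of tenon1_mid in the frame of right_catch between -0.095 and -0.005 m and angle between the z axis of tenon1_mid and the z axis of right_catch, either way round below 0.08 rad) and (x of tenon2_mid in the frame of right_catch between -0.006 and 0.006 m and y of tenon2_mid in the frame of right_catch between -0.005 and 0.005 m and z of tenon2_mid in the frame of right_catch between -0.095 and -0.005 m and angle between the z axis of tenon2_mid and the z axis of right_catch, either way round below 0.08 rad) and (x of tenon3_mid in the frame of right_catch between -0.006 and 0.006 m and y of tenon3_mid in the frame of right_catch between -0.005 and 0.005 m and z of tenon3_mid in the frame of right_catch between -0.095 and -0.005 m and angle between the z axis of tenon3_mid and the z axis of right_catch, either way round below 0.08 rad) and (x of tenon4_mid in the frame of right_catch between -0.006 and 0.006 m and y of tenon4_mid in the frame of right_catch between -0.005 and 0.005 m and z of tenon4_mid in the frame of right_catch between -0.095 and -0.005 m and angle between the z axis of tenon4_mid and the z axis of right_catch, either way round below 0.08 rad) and (x of tenon5_mid in the frame of right_catch between -0.006 and 0.006 m and y of tenon5_mid in the frame of right_catch between -0.005 and 0.005 m and z of tenon5_mid in the frame of right_catch between -0.095 and -0.005 m and angle between the z axis of tenon5_mid and the z axis of right_catch, either way round below 0.08 rad) and (x of tenon6_mid in the frame of right_catch between -0.006 and 0.006 m and y of tenon6_mid in the frame of right_catch between -0.005 and 0.005 m and z of tenon6_mid in the frame of right_catch between -0.095 and -0.005 m and angle between the z axis of tenon6_mid and the z axis of right_catch, either way round below 0.08 rad) and value of joint right_follower above 0.052 m and value of joint left_follower below 0.003 m))), for 0.3 s.
3. the selector leans fully towards the loaded column (((((x of tenon1_mid in the frame of left_catch between -0.006 and 0.006 m and y of tenon1_mid in the frame of left_catch between -0.005 and 0.005 m and z of tenon1_mid in the frame of left_catch between -0.095 and -0.005 m and angle between the z axis of tenon1_mid and the z axis of left_catch, either way round below 0.08 rad) and (x of tenon2_mid in the frame of left_catch between -0.006 and 0.006 m and y of tenon2_mid in the frame of left_catch between -0.005 and 0.005 m and z of tenon2_mid in the frame of left_catch between -0.095 and -0.005 m and angle between the z axis of tenon2_mid and the z axis of left_catch, either way round below 0.08 rad) and (x of tenon3_mid in the frame of left_catch between -0.006 and 0.006 m and y of tenon3_mid in the frame of left_catch between -0.005 and 0.005 m and z of tenon3_mid in the frame of left_catch between -0.095 and -0.005 m and angle between the z axis of tenon3_mid and the z axis of left_catch, either way round below 0.08 rad) and (x of tenon4_mid in the frame of left_catch between -0.006 and 0.006 m and y of tenon4_mid in the frame of left_catch between -0.005 and 0.005 m and z of tenon4_mid in the frame of left_catch between -0.095 and -0.005 m and angle between the z axis of tenon4_mid and the z axis of left_catch, either way round below 0.08 rad) and (x of tenon5_mid in the frame of left_catch between -0.006 and 0.006 m and y of tenon5_mid in the frame of left_catch between -0.005 and 0.005 m and z of tenon5_mid in the frame of left_catch between -0.095 and -0.005 m and angle between the z axis of tenon5_mid and the z axis of left_catch, either way round below 0.08 rad) and (x of tenon6_mid in the frame of left_catch between -0.006 and 0.006 m and y of tenon6_mid in the frame of left_catch between -0.005 and 0.005 m and z of tenon6_mid in the frame of left_catch between -0.095 and -0.005 m and angle between the z axis of tenon6_mid and the z axis of left_catch, either way round below 0.08 rad) and value of joint left_follower above 0.052 m and value of joint right_follower below 0.003 m) and value of joint selector below 0.12 rad) or (((x of tenon1_mid in the frame of right_catch between -0.006 and 0.006 m and y of tenon1_mid in the frame of right_catch between -0.005 and 0.005 m and z of tenon1_mid in the frame of right_catch between -0.095 and -0.005 m and angle between the z axis of tenon1_mid and the z axis of right_catch, either way round below 0.08 rad) and (x of tenon2_mid in the frame of right_catch between -0.006 and 0.006 m and y of tenon2_mid in the frame of right_catch between -0.005 and 0.005 m and z of tenon2_mid in the frame of right_catch between -0.095 and -0.005 m and angle between the z axis of tenon2_mid and the z axis of right_catch, either way round below 0.08 rad) and (x of tenon3_mid in the frame of right_catch between -0.006 and 0.006 m and y of tenon3_mid in the frame of right_catch between -0.005 and 0.005 m and z of tenon3_mid in the frame of right_catch between -0.095 and -0.005 m and angle between the z axis of tenon3_mid and the z axis of right_catch, either way round below 0.08 rad) and (x of tenon4_mid in the frame of right_catch between -0.006 and 0.006 m and y of tenon4_mid in the frame of right_catch between -0.005 and 0.005 m and z of tenon4_mid in the frame of right_catch between -0.095 and -0.005 m and angle between the z axis of tenon4_mid and the z axis of right_catch, either way round below 0.08 rad) and (x of tenon5_mid in the frame of right_catch between -0.006 and 0.006 m and y of tenon5_mid in the frame of right_catch between -0.005 and 0.005 m and z of tenon5_mid in the frame of right_catch between -0.095 and -0.005 m and angle between the z axis of tenon5_mid and the z axis of right_catch, either way round below 0.08 rad) and (x of tenon6_mid in the frame of right_catch between -0.006 and 0.006 m and y of tenon6_mid in the frame of right_catch between -0.005 and 0.005 m and z of tenon6_mid in the frame of right_catch between -0.095 and -0.005 m and angle between the z axis of tenon6_mid and the z axis of right_catch, either way round below 0.08 rad) and value of joint right_follower above 0.052 m and value of joint left_follower below 0.003 m) and value of joint selector above 0.88 rad))), for 0.2 s.
At the end, for the whole second after the job is handed in: Every tenon present lies flat under the catches of one column (centre at least 5 mm below their underside, within 6 mm along and 5 mm across of the column's middle), the other follower is up (within 3 mm), the selector is within 0.12 rad of its stop on the loaded side (((((x of tenon1_mid in the frame of left_catch between -0.006 and 0.006 m and y of tenon1_mid in the frame of left_catch between -0.005 and 0.005 m and z of tenon1_mid in the frame of left_catch between -0.095 and -0.005 m and angle between the z axis of tenon1_mid and the z axis of left_catch, either way round below 0.08 rad) and (x of tenon2_mid in the frame of left_catch between -0.006 and 0.006 m and y of tenon2_mid in the frame of left_catch between -0.005 and 0.005 m and z of tenon2_mid in the frame of left_catch between -0.095 and -0.005 m and angle between the z axis of tenon2_mid and the z axis of left_catch, either way round below 0.08 rad) and (x of tenon3_mid in the frame of left_catch between -0.006 and 0.006 m and y of tenon3_mid in the frame of left_catch between -0.005 and 0.005 m and z of tenon3_mid in the frame of left_catch between -0.095 and -0.005 m and angle between the z axis of tenon3_mid and the z axis of left_catch, either way round below 0.08 rad) and (x of tenon4_mid in the frame of left_catch between -0.006 and 0.006 m and y of tenon4_mid in the frame of left_catch between -0.005 and 0.005 m and z of tenon4_mid in the frame of left_catch between -0.095 and -0.005 m and angle between the z axis of tenon4_mid and the z axis of left_catch, either way round below 0.08 rad) and (x of tenon5_mid in the frame of left_catch between -0.006 and 0.006 m and y of tenon5_mid in the frame of left_catch between -0.005 and 0.005 m and z of tenon5_mid in the frame of left_catch between -0.095 and -0.005 m and angle between the z axis of tenon5_mid and the z axis of left_catch, either way round below 0.08 rad) and (x of tenon6_mid in the frame of left_catch between -0.006 and 0.006 m and y of tenon6_mid in the frame of left_catch between -0.005 and 0.005 m and z of tenon6_mid in the frame of left_catch between -0.095 and -0.005 m and angle between the z axis of tenon6_mid and the z axis of left_catch, either way round below 0.08 rad) and value of joint left_follower above 0.052 m and value of joint right_follower below 0.003 m) and value of joint selector below 0.12 rad) or (((x of tenon1_mid in the frame of right_catch between -0.006 and 0.006 m and y of tenon1_mid in the frame of right_catch between -0.005 and 0.005 m and z of tenon1_mid in the frame of right_catch between -0.095 and -0.005 m and angle between the z axis of tenon1_mid and the z axis of right_catch, either way round below 0.08 rad) and (x of tenon2_mid in the frame of right_catch between -0.006 and 0.006 m and y of tenon2_mid in the frame of right_catch between -0.005 and 0.005 m and z of tenon2_mid in the frame of right_catch between -0.095 and -0.005 m and angle between the z axis of tenon2_mid and the z axis of right_catch, either way round below 0.08 rad) and (x of tenon3_mid in the frame of right_catch between -0.006 and 0.006 m and y of tenon3_mid in the frame of right_catch between -0.005 and 0.005 m and z of tenon3_mid in the frame of right_catch between -0.095 and -0.005 m and angle between the z axis of tenon3_mid and the z axis of right_catch, either way round below 0.08 rad) and (x of tenon4_mid in the frame of right_catch between -0.006 and 0.006 m and y of tenon4_mid in the frame of right_catch between -0.005 and 0.005 m and z of tenon4_mid in the frame of right_catch between -0.095 and -0.005 m and angle between the z axis of tenon4_mid and the z axis of right_catch, either way round below 0.08 rad) and (x of tenon5_mid in the frame of right_catch between -0.006 and 0.006 m and y of tenon5_mid in the frame of right_catch between -0.005 and 0.005 m and z of tenon5_mid in the frame of right_catch between -0.095 and -0.005 m and angle between the z axis of tenon5_mid and the z axis of right_catch, either way round below 0.08 rad) and (x of tenon6_mid in the frame of right_catch between -0.006 and 0.006 m and y of tenon6_mid in the frame of right_catch between -0.005 and 0.005 m and z of tenon6_mid in the frame of right_catch between -0.095 and -0.005 m and angle between the z axis of tenon6_mid and the z axis of right_catch, either way round below 0.08 rad) and value of joint right_follower above 0.052 m and value of joint left_follower below 0.003 m) and value of joint selector above 0.88 rad))); the robot touches nothing.
It fails at once if the glue bottle is shifted more than 30 mm (distance of glue_bottle from where it was at the start of the episode above 0.03 m).
It fails at once if the hammer is shifted more than 30 mm (distance of mallet from where it was at the start of the episode above 0.03 m).
It fails at once if the moulding is shifted more than 30 mm (distance of moulding from where it was at the start of the episode above 0.03 m).
Of tenon1, tenon2, tenon3, tenon4, tenon5, tenon6 only 4 to 6 are there at a start; the rules pass over those that are not, and their reading is None.
At some moment in a run one of tenon1, tenon2, tenon3, tenon4, tenon5, tenon6 may be knocked a few centimetres aside while the robot is not near it.
Once in a run the grip may slacken for a moment while it holds something.
It also fails if it takes over 210 s, if anything falls off the work surface, if the arm or the gripper's body presses on something with over 40 N, if the wrist force passes 120 N, or if a joint passes its speed limit or range.

## Working session

There is one attempt and no reset: what is moved stays moved. The work goes in short steps, Python scripts to look and compute and a shell command to move; the robot and the scene stay as the last step left them, time stands still between calls to the robot, and variables do not carry over. Pictures are saved under pics/ and viewed, at most 14 in all, crops included, and the job is handed in when it is done.

```bash
ls; mkdir -p pics
cat > h.py <<'E'
import numpy as np, cv2
from scipy.spatial.transform import Rotation as R
from station import ctrl
def shot(n):
    d=ctrl.get_image(n); return d
def rotm(a):
    a=np.array(a,float)
    if a.shape==(3,3): return a
    if a.size==3: return R.from_rotvec(a).as_matrix()
    return R.from_quat(a).as_matrix()
def K(d):
    f=240/np.tan(np.radians(d['fovy'])/2); return np.array([[f,0,d['cx']],[0,f,d['cy']],[0,0,1.]]),np.array([d['k1'],0,0,0,0.])
def ray(d,uv):
    k,D=K(d); p=cv2.undistortPoints(np.array(uv,float).reshape(-1,1,2),k,D).reshape(-1,2)
    v=np.c_[p[:,0],-p[:,1],-np.ones(len(p))]@rotm(d['attitude']).T
    return np.array(d['xyz'],float),v
def onz(d,uv,z):
    o,v=ray(d,uv); s=(z-o[2])/v[:,2]; return o+v*s[:,None]
def proj(d,P):
    k,D=K(d); c=(np.atleast_2d(P)-np.array(d['xyz'],float))@rotm(d['attitude'])
    c=c*[1,-1,-1]; return cv2.projectPoints(c.reshape(-1,1,3),np.zeros(3),np.zeros(3),k,D)[0].reshape(-1,2)
def save(n,im): cv2.imwrite('pics/'+n+'.png',np.ascontiguousarray(im[:,:,::-1]))
E
python3 - <<'E'
from h import *
for n in('top','scene'):
    d=shot(n); save(n+'0',d['image']); print(n,d['fovy'],d['cx'],d['cy'],d['k1'],d['xyz'],d['attitude'])
    np.save('pics/'+n+'0.npy',d,allow_pickle=True)
print(ctrl.get_obs())
E
```

```text
pics
top 44.55113481916524 319.1278213947407 243.39087524237547 0.027073447172970003 [ 0.50135527 -0.00972188  1.55570627] [ 0.07722082 -0.06885599 -1.57674294]
scene 42.86927221525016 314.3577490916314 243.31709047266915 -0.16137496833981405 [2.13641724 0.23110334 1.10928967] [0.7382512  0.8550423  1.59484686]
{'t': 0.1, 'q': array([ 1.05799641e+00,  5.33136760e-02,  1.61419680e+00, -6.60484552e-06,
        1.47599131e+00, -1.19016497e-01]), 'dq': array([-1.23914495e-03, -1.90039893e-03, -3.75777320e-03, -8.75580401e-05,
       -2.73537202e-03, -9.19870204e-04]), 'effort': array([ 5.59727996e-04, -3.94904995e+01, -3.71362853e+01, -1.07682326e-04,
        3.92621267e-03,  6.49305122e-06]), 'tool_pos': array([0.23949389, 0.57659152, 0.19344791]), 'tool_rot': array([-6.14448746e-01, -3.08031847e+00,  2.85313550e-03]), 'contact_force': array([ 0.04033872, -0.81603534, -0.64299857]), 'wrist_torque': array([ 0.02022113, -0.03037113, -0.00205765]), 'grip_force': 0.0, 'opening': 0.08547189462480552}
```

View pics/top0.png

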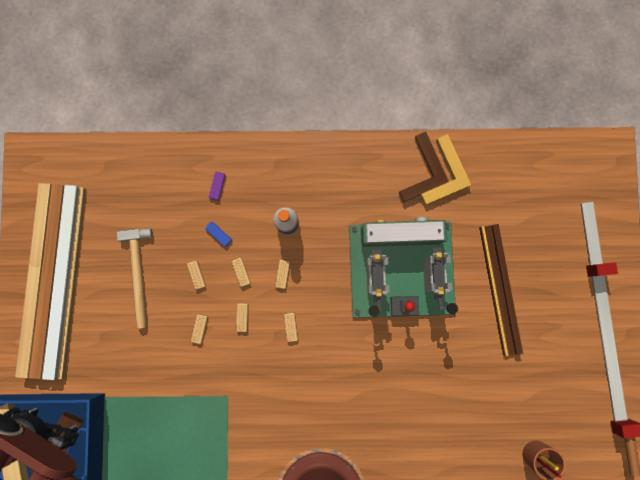

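View pics/scene0.png

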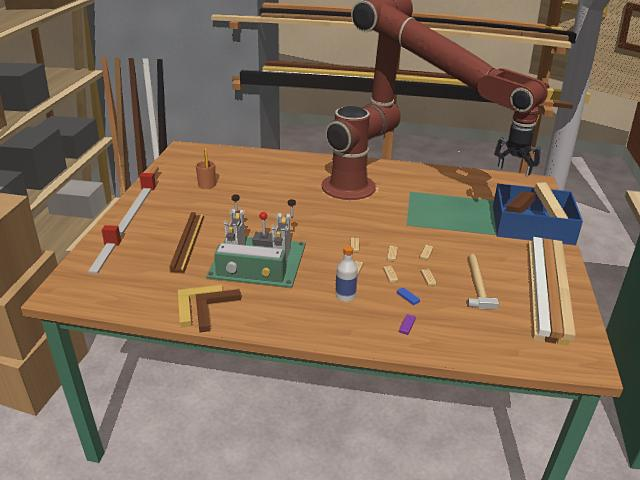

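The top view shows six beech tenons at (196,275), (241,272), (283,275), (200,329), (242,318) and (291,327). The blue (218,234) and purple (217,186) look-alikes are to be left alone. The knobs are at (374,310) and (452,308), the ball at (410,306), the bottle at (285,220), the hammer at (138,280) and the moulding at (500,290). A wooden strip (40,280) and the tray wood (15,470) share the beech colour but are far too big. I'll measure, then check a crop.

```bash
cat > m.py <<'E'
from h import *
def tenons(d,z=0.014,roi=(150,230,330,360)):
    im=d['image'].astype(int); g=cv2.cvtColor(d['image'],cv2.COLOR_RGB2HSV)
    m=((im[...,0]>185)&(im[...,1]>140)&(im[...,2]>85)).astype(np.uint8)
    x0,y0,x1,y1=roi; mm=np.zeros_like(m); mm[y0:y1,x0:x1]=m[y0:y1,x0:x1]
    mm=cv2.morphologyEx(mm,cv2.MORPH_CLOSE,np.ones((3,3)))
    out=[]
    for c in cv2.findContours(mm,cv2.RETR_EXTERNAL,cv2.CHAIN_APPROX_NONE)[0]:
        if cv2.contourArea(c)<80: continue
        w=onz(d,c.reshape(-1,2),z)[:,:2]
        (cx,cy),(a,b),t=cv2.minAreaRect((w*1000).astype(np.float32))
        if a<b: t+=90; a,b=b,a
        t=(t+90)%180-90
        M=cv2.moments(c); u=[M['m10']/M['m00'],M['m01']/M['m00']]
        p=onz(d,[u],z)[0]*1000
        out.append((np.round(u),np.round([cx,cy],1),np.round(p[:2],1),round(a),round(b),round(t,1)))
    return sorted(out,key=lambda o:tuple(o[0]))
def blob(d,cond,roi):
    x0,y0,x1,y1=roi; m=cond(d['image'].astype(int)).astype(np.uint8); mm=np.zeros_like(m); mm[y0:y1,x0:x1]=m[y0:y1,x0:x1]
    return mm
E
python3 - <<'E'
from m import *
d=np.load('pics/top0.npy',allow_pickle=True).item(); s=np.load('pics/scene0.npy',allow_pickle=True).item()
for o in tenons(d): print(*o)
# base plate green
g=blob(d,lambda i:(i[...,1]>i[...,0]+12)&(i[...,1]>i[...,2]+5),(330,200,480,335))
g=cv2.morphologyEx(g,cv2.MORPH_CLOSE,np.ones((15,15)))
c=max(cv2.findContours(g,0,1)[0],key=cv2.contourArea); hull=cv2.convexHull(c).reshape(-1,2)
box=cv2.minAreaRect((onz(d,hull,0.012)[:,:2]*1000).astype(np.float32)); print(box,np.round(cv2.boxPoints(box)))
for nm,cond in(('red',lambda i:(i[...,0]>130)&(i[...,1]<70)),('blk',lambda i:i.max(2)<45)):
  for D,roi,z in((d,(350,290,470,325),.174 if nm=='blk' else .114),(s,(225,190,300,225),.174 if nm=='blk' else .114)):
    n,l,st,ce=cv2.connectedComponentsWithStats(blob(D,cond,roi))
    for k in range(1,n):
        if st[k][4]>10: print(nm,st[k],ce[k].round(1),onz(D,[ce[k]],z).round(4))
a=cv2.resize(d['image'][165:345,170:470],None,fx=2.6,fy=2.6,interpolation=cv2.INTER_CUBIC); save('c0',a)
E
```

```text
[195. 274.] [565.7 325.1] [565.8 324.4] 72 26 19.0
[198. 329.] [424.7 314.6] [424.4 314.7] 72 26 -12.7
[240. 271.] [572.2 206.4] [572.3 206.1] 72 25 20.8
[241. 317.] [453.5 203.4] [454.3 202.9] 73 26 0.3
[282. 274.] [566.   96.6] [565.5  96.7] 71 25 -8.9
[290. 327.] [427.4  75.7] [427.5  75.1] 72 26 6.2
((578.3922729492188, -218.42002868652344), (247.53350830078125, 267.5660400390625), 1.5415935516357422) [[ 451.  -88.]
 [ 458. -355.]
 [ 706. -349.]
 [ 699.  -81.]]
red [405 301   9   9  60] [409.3 305.2] [[ 0.4824 -0.2217  0.114 ]]
red [259 212   8   7  36] [262.8 215. ] [[ 0.4777 -0.2209  0.114 ]]
blk [447 304  10  10  61] [451.7 307.9] [[ 0.4763 -0.3117  0.174 ]]
```

View pics/c0.png

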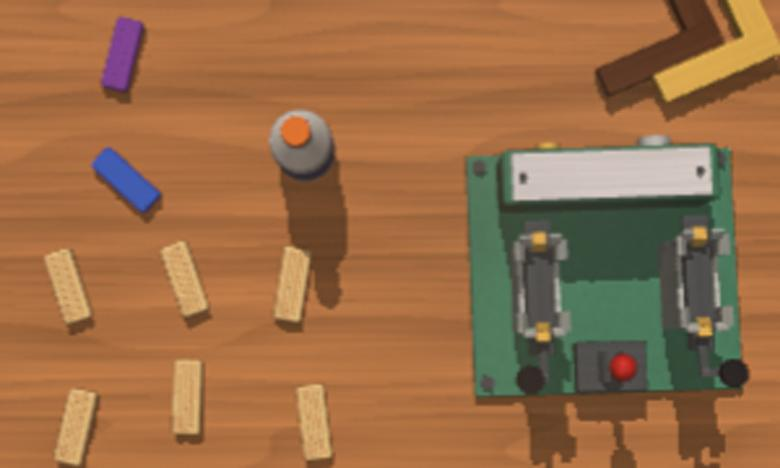

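The crop confirms six beech tenons, each about 72 x 26 mm as measured. The magazine's plate measures 267 x 247 mm, which fits the given 270 x 245. Next I'll refine the magazine pose with knobs and catches from both views.

Run:
```python
from m import *
d=np.load('pics/top0.npy',allow_pickle=True).item(); s=np.load('pics/scene0.npy',allow_pickle=True).item()
yaw=np.arctan2(7,248); O=np.array([560.9,-218.9,0])/1000
Rm=R.from_euler('z',yaw).as_matrix(); W=lambda p:O+Rm@(np.array(p)/1000)
for n,p in dict(lk=[-85,92,174],rk=[-85,-92,174],lc=[0,75,120],rc=[0,-75,120],ball=[-78,0,114]).items():
    print(n,W(p).round(4),proj(d,W(p)).round(1),proj(s,W(p)).round(1))
br=lambda i:(i[...,0]>150)&(i[...,1]>100)&(i[...,2]<90)&(i[...,0]-i[...,2]>85)
bk=lambda i:i.max(2)<38
for nm,cond,D,roi,z in(('brass',br,d,(365,245,455,300),.125),('blkT',bk,d,(360,300,470,325),.174),('blkS',bk,s,(220,190,300,215),.174)):
    n,l,st,ce=cv2.connectedComponentsWithStats(blob(D,cond,roi))
    for k in range(1,n):
        if st[k][4]>3: print(nm,st[k],ce[k].round(1),onz(D,[ce[k]],z).round(4)[0])
save('c1',np.hstack([cv2.resize(d['image'][240:325,355:465],(390,300),interpolation=2),cv2.resize(s['image'][185:270,215:305],(390,300),interpolation=2)]))
```

```text
lk [ 0.4733 -0.1293  0.174 ] [[373.6 309.7]] [[290.7 200.9]]
rk [ 0.4785 -0.3133  0.174 ] [[452.4 307. ]] [[234.4 196. ]]
lc [ 0.5588 -0.1439  0.12  ] [[377.1 274. ]] [[280.3 228.7]]
rc [ 0.563  -0.2939  0.12  ] [[438.5 271.9]] [[233.5 224.3]]
ball [ 0.4829 -0.2211  0.114 ] [[409. 305.]] [[262.3 215.8]]
brass [452 245   3  18  34] [453.5 252.6] [ 0.6097 -0.3306  0.125 ]
brass [437 253   5   4  19] [439.1 254.5] [ 0.6052 -0.2954  0.125 ]
brass [375 255   5   4  20] [377.  256.5] [ 0.6014 -0.1439  0.125 ]
brass [454 264   1  15  15] [454. 271.] [ 0.5647 -0.3305  0.125 ]
brass [439 287   5   7  29] [440.9 290.1] [ 0.5186 -0.2974  0.125 ]
brass [376 289   6   7  30] [378.5 292.3] [ 0.5143 -0.1462  0.125 ]
blkT [447 306   1   4   4] [447.  307.5] [ 0.4774 -0.3007  0.174 ]
```

View pics/c1.png

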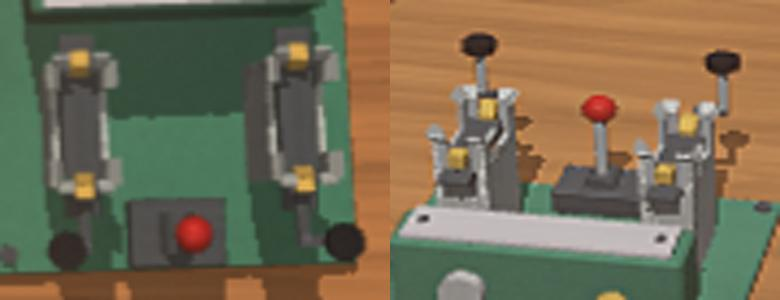

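```bash
cat > go.py <<'E'
from h import *
import sys
def go(x,y,z,yaw,o=None):
    """target TCP mm, yaw deg = direction of tool y in world (mod 180)"""
    o=o or ctrl.get_obs(); M=rotm(o['tool_rot']); p=np.array(o['tool_pos'])*1000
    y0=np.degrees(np.arctan2(M[1,1],M[0,1])); dy=(yaw-y0+90)%180-90
    T=R.from_euler('z',dy,degrees=True).as_matrix()@M
    # level the tool
    zt=np.array([0,0,-1.]); yt=T[:,1]*[1,1,0]; yt/=np.linalg.norm(yt); T=np.c_[np.cross(yt,zt),yt,zt]
    print('at',p.round(1),'yaw',round(y0,1),'offset',(M.T@(np.array([x,y,z])-p)).round(1),'rot',R.from_matrix(M.T@T).as_rotvec().round(3),'q6',round(o['q'][5],2),'F',np.round(o['contact_force'],1),'open',round(o['opening']*1000,1))
def mag(x,y,z): 
    c,s=np.cos(np.radians(1.6)),np.sin(np.radians(1.6)); return [round(560.9+c*x-s*y,1),round(-218.9+s*x+c*y,1),z]
if __name__=='__main__': 
    a=sys.argv
    if a[1]=='m': go(*mag(*map(float,a[2:5])),91.6 if len(a)<6 else float(a[5]))
    else: go(*map(float,a[1:5]))
E
python3 go.py m -85 92 250
python3 -c "
from h import *
print(rotm(ctrl.get_obs()['tool_rot']).round(3))"
```

```text
at [239.5 576.6 193.4] yaw 67.4 offset [-486.8 -562.2  -55.6] rot [-0.002 -0.001 -0.422] q6 -0.12 F [ 0.  -0.8 -0.6] open 85.5
[[-0.923  0.384 -0.001]
 [ 0.384  0.923 -0.002]
 [ 0.    -0.002 -1.   ]]
```

```bash
python3 -m handwheel '[{"gripper":1,"offset":[-30,-35,-30],"rotation":[0,0,-0.05]},{"gripper":1,"offset":[-65,-75,-60],"rotation":[0,0,-0.1]},{"gripper":1,"offset":[-100,-115,-66],"rotation":[0,0,-0.15]},{"gripper":1,"offset":[-135,-155,-66],"rotation":[0,0,-0.2]},{"gripper":1,"offset":[-170,-195,-66],"rotation":[0,0,-0.25]},{"gripper":1,"offset":[-205,-235,-66],"rotation":[0,0,-0.3]},{"gripper":1,"offset":[-240,-275,-66],"rotation":[0,0,-0.36]},{"gripper":1,"offset":[-270,-310,-66],"rotation":[0,0,-0.422]}]' 40; python3 go.py m -85 92 250
```

```text
t: 1.1
tool_pos: [0.3702, 0.1855, 0.2602]
tool_rot: [0.047, -3.141, 0.0]
contact_force: [1.0, 0.3, -0.5]
opening: -0.0001
grip_force: 0.0
at [370.2 185.5 260.2] yaw 91.7 offset [ -93.7 -317.7   10.3] rot [-0.    -0.     0.002] q6 -1.32 F [ 1.   0.3 -0.5] open -0.1
```

```bash
python3 -m handwheel '[{"gripper":1,"offset":[-15,-50,0],"rotation":[0,0,0]},{"gripper":1,"offset":[-30,-100,0],"rotation":[0,0,0]},{"gripper":1,"offset":[-45,-150,0],"rotation":[0,0,0]},{"gripper":1,"offset":[-60,-200,10],"rotation":[0,0,0]},{"gripper":1,"offset":[-75,-250,20],"rotation":[0,0,0]},{"gripper":1,"offset":[-94,-318,40],"rotation":[0,0,0]},{"gripper":1,"offset":[-94,-318,60],"rotation":[0,0,0]},{"gripper":1,"offset":[-94,-318,70],"rotation":[0,0,0]}]'; python3 go.py m -85 92 174
python3 - <<'E'
from h import *
d=shot('top'); s=shot('scene'); save('c2',np.hstack([cv2.resize(d['image'][240:340,330:460],(390,300),interpolation=2),cv2.resize(s['image'][150:250,225:355],(390,300),interpolation=2)]))
E
```

```text
t: 2.1
tool_pos: [0.4721, -0.1283, 0.1884]
tool_rot: [0.041, -3.138, -0.003]
contact_force: [-0.9, 0.6, -0.7]
opening: -0.0002
grip_force: 0.0
at [ 472.1 -128.3  188.4] yaw 91.5 offset [-1.4 -1.  14.4] rot [ 0.002 -0.003 -0.002] q6 -2.01 F [-0.9  0.6 -0.7] open -0.2
```

View pics/c2.png

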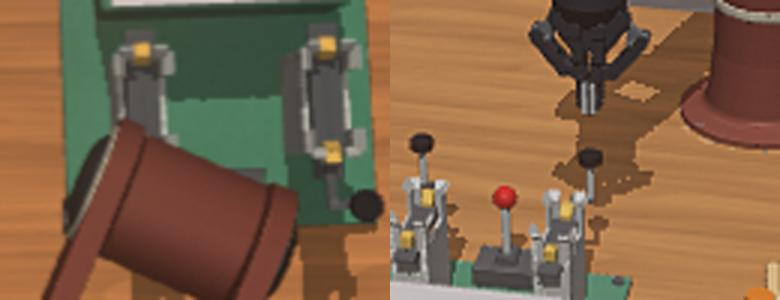

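The image shows the arm over the left knob; the tip is at about (291,188) and the knob at (292,202) in the scene view. I'll check that gap against the TCP projection.

```bash
python3 - <<'E'
from h import *
s=np.load('pics/scene0.npy',allow_pickle=True).item(); d=np.load('pics/top0.npy',allow_pickle=True).item()
for P in ([.4721,-.1283,.1884],[.4733,-.1293,.174],[.4733,-.1293,.22]): print(proj(s,P),proj(d,P))
o=ctrl.get_obs();print(o['tool_pos'],o['t'])
E
python3 -m handwheel '[{"gripper":1,"offset":[-1,-1,2],"rotation":[0,0,0]},{"gripper":1,"offset":[-1,-1,4],"rotation":[0,0,0]},{"gripper":1,"offset":[-1,-1,6],"rotation":[0,0,0]},{"gripper":1,"offset":[-1,-1,8],"rotation":[0,0,0]},{"gripper":1,"offset":[-1,-1,8],"rotation":[0,0,0]},{"gripper":1,"offset":[-1,-1,8],"rotation":[0,0,0]},{"gripper":1,"offset":[-1,-1,8],"rotation":[0,0,0]},{"gripper":1,"offset":[-1,-1,8],"rotation":[0,0,0]}]'
```

```text
[[291.07108387 196.76955632]] [[373.73160763 310.33100909]]
[[290.69175503 200.91497898]] [[373.61483079 309.68304582]]
[[290.65988067 188.0304088 ]] [[375.3821598  310.08754074]]
[ 0.47208849 -0.12706052  0.18890111] 2.2
t: 3.2
tool_pos: [0.4742, -0.129, 0.1827]
tool_rot: [-0.044, 3.141, -0.0]
contact_force: [-0.1, -1.1, -0.9]
opening: -0.0001
grip_force: 0.0
```

```bash
python3 -m handwheel '[{"gripper":1,"offset":[0,0,8],"rotation":[0,0,0]},{"gripper":1,"offset":[0,0,14],"rotation":[0,0,0]},{"gripper":1,"offset":[0,0,20],"rotation":[0,0,0]},{"gripper":1,"offset":[0,0,26],"rotation":[0,0,0]},{"gripper":1,"offset":[0,0,32],"rotation":[0,0,0]},{"gripper":1,"offset":[0,0,38],"rotation":[0,0,0]},{"gripper":1,"offset":[0,0,40],"rotation":[0,0,0]},{"gripper":1,"offset":[0,0,40],"rotation":[0,0,0]}]'
```

```text
t: 4.2
tool_pos: [0.4741, -0.1289, 0.1425]
tool_rot: [0.044, -3.141, -0.0]
contact_force: [-0.2, 0.6, -0.2]
opening: 0.0001
grip_force: 0.0
```

```bash
python3 -m handwheel '[{"gripper":1,"offset":[0,0,2],"rotation":[0,0,0]},{"gripper":1,"offset":[0,0,4],"rotation":[0,0,0]},{"gripper":1,"offset":[0,0,5],"rotation":[0,0,0]},{"gripper":1,"offset":[0,0,6],"rotation":[0,0,0]},{"gripper":1,"offset":[0,0,7],"rotation":[0,0,0]},{"gripper":1,"offset":[0,0,8],"rotation":[0,0,0]},{"gripper":1,"offset":[0,0,9],"rotation":[0,0,0]},{"gripper":1,"offset":[0,0,9],"rotation":[0,0,0]}]'
```

```text
t: 5.2
tool_pos: [0.4741, -0.1289, 0.1335]
tool_rot: [0.044, -3.141, 0.0]
contact_force: [-2.2, 0.7, 3.8]
opening: -0.0001
grip_force: 1.7
```

Run:
```python
from h import *
s=shot('scene'); np.save('pics/s3.npy',s,allow_pickle=True); save('c3',cv2.resize(s['image'][140:240,225:355],(780,600),interpolation=2))
print(proj(s,ctrl.get_obs()['tool_pos']))
```

```text
[[290.78690456 212.13258835]]
```

View pics/c3.png

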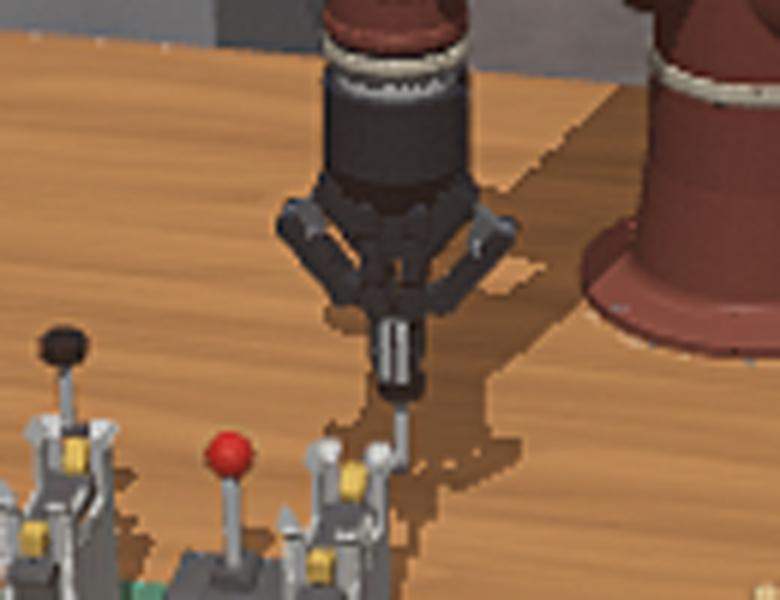

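The shut tips have only just met the knob top: they show at about (291,203) against the untouched knob at (291,202), with 3.8 N, close to the 4 N preload. So the reported z reads about 40 mm below the true tip height. I'll continue and count travel from first contact at 133.5.

```bash
python3 -m handwheel '[{"gripper":1,"offset":[0,0,5],"rotation":[0,0,0]},{"gripper":1,"offset":[0,0,10],"rotation":[0,0,0]},{"gripper":1,"offset":[0,0,15],"rotation":[0,0,0]},{"gripper":1,"offset":[0,0,20],"rotation":[0,0,0]},{"gripper":1,"offset":[0,0,25],"rotation":[0,0,0]},{"gripper":1,"offset":[0,0,30],"rotation":[0,0,0]},{"gripper":1,"offset":[0,0,30],"rotation":[0,0,0]},{"gripper":1,"offset":[0,0,30],"rotation":[0,0,0]}]'
python3 - <<'E'
from h import *
s=shot('scene'); save('c4',cv2.resize(s['image'][140:240,225:355],(520,400),interpolation=2))
E
```

```text
t: 6.25
tool_pos: [0.4746, -0.1291, 0.1038]
tool_rot: [-0.044, 3.14, -0.001]
contact_force: [-2.1, 0.3, 6.6]
opening: -0.0002
grip_force: 3.1
```

View pics/c4.png

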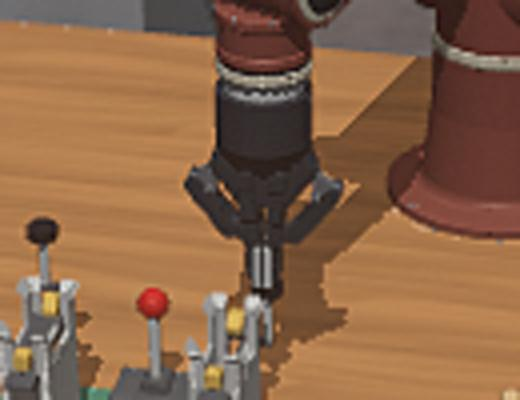

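The knob is now pressed about 28 mm with 6.6 N, and the spring rate matches. I'll go slowly past 36 mm.

```bash
python3 -m handwheel '[{"gripper":1,"offset":[0,0,2],"rotation":[0,0,0]},{"gripper":1,"offset":[0,0,4],"rotation":[0,0,0]},{"gripper":1,"offset":[0,0,6],"rotation":[0,0,0]},{"gripper":1,"offset":[0,0,7],"rotation":[0,0,0]},{"gripper":1,"offset":[0,0,8],"rotation":[0,0,0]},{"gripper":1,"offset":[0,0,9],"rotation":[0,0,0]},{"gripper":1,"offset":[0,0,10],"rotation":[0,0,0]},{"gripper":1,"offset":[0,0,10],"rotation":[0,0,0]}]'
```

```text
t: 7.3
tool_pos: [0.4745, -0.1291, 0.094]
tool_rot: [-0.044, 3.14, -0.001]
contact_force: [-1.9, 0.5, 6.7]
opening: -0.0004
grip_force: 3.6
```

```bash
python3 -m handwheel '[{"gripper":1,"offset":[0,0,2],"rotation":[0,0,0]},{"gripper":1,"offset":[0,0,3],"rotation":[0,0,0]},{"gripper":1,"offset":[0,0,4],"rotation":[0,0,0]},{"gripper":1,"offset":[0,0,5],"rotation":[0,0,0]},{"gripper":1,"offset":[0,0,6],"rotation":[0,0,0]},{"gripper":1,"offset":[0,0,7],"rotation":[0,0,0]},{"gripper":1,"offset":[0,0,7],"rotation":[0,0,0]},{"gripper":1,"offset":[0,0,7],"rotation":[0,0,0]}]'
```

```text
t: 8.3
tool_pos: [0.4746, -0.1291, 0.0872]
tool_rot: [-0.044, 3.14, -0.001]
contact_force: [-2.7, -0.1, 7.8]
opening: -0.0001
grip_force: 4.0
```

```bash
python3 -m handwheel '[{"gripper":1,"offset":[0,0,3],"rotation":[0,0,0]},{"gripper":1,"offset":[0,0,6],"rotation":[0,0,0]},{"gripper":1,"offset":[0,0,8],"rotation":[0,0,0]},{"gripper":1,"offset":[0,0,10],"rotation":[0,0,0]},{"gripper":1,"offset":[0,0,12],"rotation":[0,0,0]},{"gripper":1,"offset":[0,0,13],"rotation":[0,0,0]},{"gripper":1,"offset":[0,0,13],"rotation":[0,0,0]},{"gripper":1,"offset":[0,0,13],"rotation":[0,0,0]}]'
python3 - <<'E'
from h import *
s=shot('scene'); save('c5',cv2.resize(s['image'][150:250,225:355],(520,400),interpolation=2))
E
```

```text
t: 9.3
tool_pos: [0.4745, -0.1291, 0.0744]
tool_rot: [-0.044, 3.141, -0.001]
contact_force: [-3.3, 1.7, 9.7]
opening: 0.0004
grip_force: 4.6
```

View pics/c5.png

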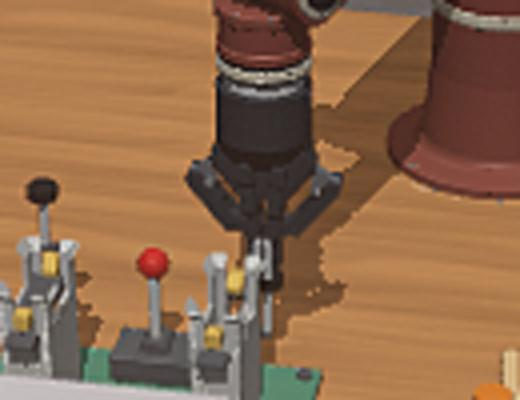

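The left knob sits about 60 mm down with only 9.7 N, so the left column is the deep one. The image travels put first contact at a reported z of about 138, so the tips sit about 36 mm above the reported z. I'll confirm that on the bench. Now up and over to the first tenon.

```bash
python3 -m handwheel '[{"gripper":1,"offset":[0,0,-30],"rotation":[0,0,0]},{"gripper":1,"offset":[0,0,-70],"rotation":[0,0,0]},{"gripper":1,"offset":[0,0,-110],"rotation":[0,0,0]},{"gripper":0.06,"offset":[10,40,-110],"rotation":[0,0,0]},{"gripper":0.06,"offset":[20,90,-110],"rotation":[0,0,0.02]},{"gripper":0.06,"offset":[35,140,-100],"rotation":[0,0,0.04]},{"gripper":0.06,"offset":[50,200,-70],"rotation":[0,0,-0.08]},{"gripper":0.06,"offset":[50,204,-40],"rotation":[0,0,-0.08]}]' 40
python3 - <<'E'
from m import *
d=shot('top')
for o in tenons(d): print(*o)
import go; go.go(427.4,75.7,20,96.2)
s=shot('scene'); P=ctrl.get_obs()['tool_pos']; print(proj(s,P))
save('c6',np.hstack([cv2.resize(d['image'][250:350,220:350],(390,300),interpolation=2),cv2.resize(s['image'][170:270,310:440],(390,300),interpolation=2)]))
E
```

```text
t: 10.35
tool_pos: [0.4178, 0.0762, 0.1123]
tool_rot: [-0.177, 3.135, 0.001]
contact_force: [-0.2, -0.7, -0.1]
opening: 0.04
grip_force: 0.0
[195. 274.] [565.9 324.7] [565.7 324.5] 72 26 19.0
[198. 328.] [424.9 314.6] [424.6 314.6] 72 26 -12.7
[240. 272.] [572.2 206. ] [572.  205.7] 72 26 20.2
[241. 316.] [453.6 203.4] [455.2 202.9] 73 26 0.3
[282. 274.] [566.   97.1] [565.7  96.7] 71 26 -9.6
at [414.3  76.  106.8] yaw 96.4 offset [-13.6  -1.9  86.7] rot [ 0.002 -0.007  0.004] q6 -1.68 F [-1.7 -0.1 -4. ] open 40.6
[[355.77803431 216.42447642]]
```

View pics/c6.png

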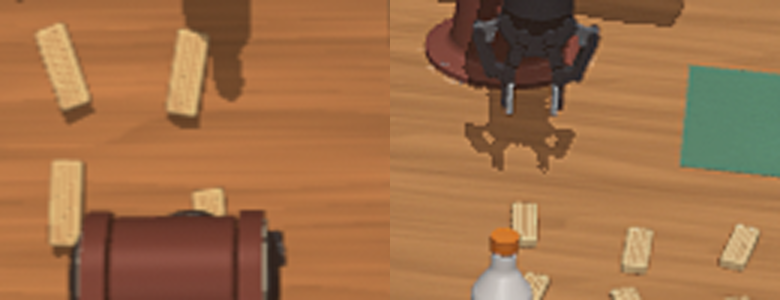

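Tenon 6's end is visible at about (289,317) in the top view beside the gripper. In the scene view the open tips are at about (358,208), some 30 mm higher than the reported TCP, as expected. I'll come down.

```bash
python3 -m handwheel '[{"gripper":0.06,"offset":[-4,0,15],"rotation":[0,0,0]},{"gripper":0.06,"offset":[-8,-1,30],"rotation":[0,0,0]},{"gripper":0.06,"offset":[-12,-1,45],"rotation":[0,0,0]},{"gripper":0.06,"offset":[-13,-1,60],"rotation":[0,0,0]},{"gripper":0.06,"offset":[-13,-1,75],"rotation":[0,0,0]},{"gripper":0.06,"offset":[-13,-1,90],"rotation":[0,0,0]},{"gripper":0.06,"offset":[-13,-1,98],"rotation":[0,0,0]},{"gripper":0.06,"offset":[-13,-1,98],"rotation":[0,0,0]}]'
python3 - <<'E'
from m import *
d=shot('top')
import go; go.go(427.4,75.7,-32,96.2)
s=shot('scene'); P=ctrl.get_obs()['tool_pos']; print(proj(s,[.4274,.0757,.014]),proj(s,P),proj(s,P+[0,0,.036]))
np.save('pics/s7.npy',s,allow_pickle=True)
save('c7',cv2.resize(s['image'][190:280,310:420],(660,540),interpolation=2))
E
```

```text
t: 11.45
tool_pos: [0.4308, 0.074, 0.0148]
tool_rot: [0.17, -3.135, -0.0]
contact_force: [0.7, -0.1, -0.0]
opening: 0.04
grip_force: 0.0
at [431.4  74.   15.5] yaw 96.2 offset [ 3.8  2.1 47.5] rot [-0. -0.  0.] q6 -1.68 F [-0.5 -0.1  0.4] open 40.0
[[354.04731088 242.9070495 ]] [[353.41395235 243.05034067]] [[353.98664604 233.83589003]]
```

View pics/c7.png

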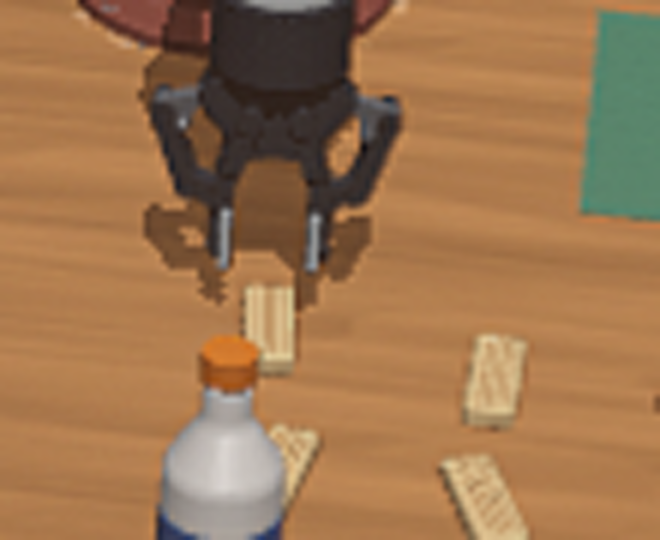

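The tips straddle the tenon line: tip midpoint (354.6,234.7), tenon centre (355,244). The tip offset again comes out at about 34 mm. I'll go down and feel for the bench.

```bash
python3 -m handwheel '[{"gripper":0.06,"offset":[2,1,10],"rotation":[0,0,0]},{"gripper":0.06,"offset":[3,2,20],"rotation":[0,0,0]},{"gripper":0.06,"offset":[4,2,30],"rotation":[0,0,0]},{"gripper":0.06,"offset":[4,2,35],"rotation":[0,0,0]},{"gripper":0.06,"offset":[4,2,38],"rotation":[0,0,0]},{"gripper":0.06,"offset":[4,2,40],"rotation":[0,0,0]},{"gripper":0.06,"offset":[4,2,40],"rotation":[0,0,0]},{"gripper":0.06,"offset":[4,2,40],"rotation":[0,0,0]}]'; python3 -m handwheel '[{"gripper":0.06,"offset":[0,0,2],"rotation":[0,0,0]},{"gripper":0.06,"offset":[0,0,3],"rotation":[0,0,0]},{"gripper":0.06,"offset":[0,0,4],"rotation":[0,0,0]},{"gripper":0.06,"offset":[0,0,5],"rotation":[0,0,0]},{"gripper":0.06,"offset":[0,0,6],"rotation":[0,0,0]},{"gripper":0.06,"offset":[0,0,6],"rotation":[0,0,0]},{"gripper":0.06,"offset":[0,0,6],"rotation":[0,0,0]},{"gripper":0.06,"offset":[0,0,6],"rotation":[0,0,0]}]'
```

```text
t: 12.55
tool_pos: [0.4275, 0.0756, -0.0241]
tool_rot: [-0.17, 3.136, -0.0]
contact_force: [0.2, 0.4, 0.4]
opening: 0.04
grip_force: 0.0
t: 13.55
tool_pos: [0.4273, 0.0755, -0.0304]
tool_rot: [-0.17, 3.137, 0.0]
contact_force: [0.6, 0.2, -0.4]
opening: 0.0403
grip_force: 0.0
```

```bash
python3 -m handwheel '[{"gripper":0.06,"offset":[0,0,1],"rotation":[0,0,0]},{"gripper":0.06,"offset":[0,0,1],"rotation":[0,0,0]},{"gripper":0.06,"offset":[0,0,2],"rotation":[0,0,0]},{"gripper":0.06,"offset":[0,0,2],"rotation":[0,0,0]},{"gripper":0.06,"offset":[0,0,3],"rotation":[0,0,0]},{"gripper":0.06,"offset":[0,0,3],"rotation":[0,0,0]},{"gripper":0.06,"offset":[0,0,3],"rotation":[0,0,0]},{"gripper":0.06,"offset":[0,0,3],"rotation":[0,0,0]}]'
```

```text
t: 14.55
tool_pos: [0.4273, 0.0756, -0.0333]
tool_rot: [-0.17, 3.137, 0.0]
contact_force: [-0.1, -0.5, 0.5]
opening: 0.0402
grip_force: 0.0
```

```bash
python3 -m handwheel '[{"gripper":0.06,"offset":[0,0,1],"rotation":[0,0,0]},{"gripper":0.06,"offset":[0,0,1],"rotation":[0,0,0]},{"gripper":0.06,"offset":[0,0,2],"rotation":[0,0,0]},{"gripper":0.06,"offset":[0,0,2],"rotation":[0,0,0]},{"gripper":0.06,"offset":[0,0,3],"rotation":[0,0,0]},{"gripper":0.06,"offset":[0,0,3],"rotation":[0,0,0]},{"gripper":0.06,"offset":[0,0,3],"rotation":[0,0,0]},{"gripper":0.06,"offset":[0,0,3],"rotation":[0,0,0]}]'
```

```text
t: 15.55
tool_pos: [0.4273, 0.0756, -0.0364]
tool_rot: [0.17, -3.137, -0.0]
contact_force: [-0.6, -0.1, -0.4]
opening: 0.0403
grip_force: 0.0
```

```bash
python3 -m handwheel '[{"gripper":0.06,"offset":[0,0,1],"rotation":[0,0,0]},{"gripper":0.06,"offset":[0,0,1],"rotation":[0,0,0]},{"gripper":0.06,"offset":[0,0,2],"rotation":[0,0,0]},{"gripper":0.06,"offset":[0,0,2],"rotation":[0,0,0]},{"gripper":0.06,"offset":[0,0,3],"rotation":[0,0,0]},{"gripper":0.06,"offset":[0,0,3],"rotation":[0,0,0]},{"gripper":0.06,"offset":[0,0,3],"rotation":[0,0,0]},{"gripper":0.06,"offset":[0,0,3],"rotation":[0,0,0]}]'
```

```text
t: 16.55
tool_pos: [0.4274, 0.0755, -0.0382]
tool_rot: [0.17, -3.136, 0.0]
contact_force: [-5.7, -0.5, 9.9]
opening: 0.0399
grip_force: 5.5
```

Bench contact is at a reported z of about -37.5 with a 40 mm opening. I'll grip at -35, so tenon bottom = reported z + 35.

```bash
python3 -m handwheel '[{"gripper":0.06,"offset":[0,0,-4],"rotation":[0,0,0]},{"gripper":0.5,"offset":[0,0,-4.5],"rotation":[0,0,0]},{"gripper":1,"offset":[0,0,-4.5],"rotation":[0,0,0]},{"gripper":1,"offset":[0,0,-4.5],"rotation":[0,0,0]},{"gripper":1,"offset":[0,0,-4.5],"rotation":[0,0,0]},{"gripper":1,"offset":[0,0,-4.5],"rotation":[0,0,0]},{"gripper":1,"offset":[0,0,-4.5],"rotation":[0,0,0]},{"gripper":1,"offset":[0,0,-4.5],"rotation":[0,0,0]}]' 40 && python3 -m handwheel '[{"gripper":1,"offset":[0,0,-20],"rotation":[0,0,0]},{"gripper":1,"offset":[0,0,-50],"rotation":[0,0,0]},{"gripper":1,"offset":[0,0,-90],"rotation":[0,0,0]},{"gripper":1,"offset":[0,0,-130],"rotation":[0,0,0]},{"gripper":1,"offset":[0,0,-170],"rotation":[0,0,0]},{"gripper":1,"offset":[0,0,-190],"rotation":[0,0,0]},{"gripper":1,"offset":[0,0,-190],"rotation":[0,0,0]},{"gripper":1,"offset":[0,0,-190],"rotation":[0,0,0]}]'; python3 go.py m 0 75 150
```

```text
t: 17.55
tool_pos: [0.4277, 0.0756, -0.0346]
tool_rot: [-0.17, 3.136, -0.0]
contact_force: [0.1, 0.7, 5.3]
opening: 0.027
grip_force: 40.2
t: 18.55
tool_pos: [0.4261, 0.0756, 0.1531]
tool_rot: [0.17, -3.134, -0.0]
contact_force: [0.2, -0.6, -0.7]
opening: 0.0268
grip_force: 39.6
at [426.1  75.6 153.1] yaw 96.2 offset [-108.3 -232.5    2.7] rot [ 0.    -0.003  0.08 ] q6 -1.68 F [ 0.2 -0.6 -0.7] open 26.8
```

```bash
python3 -m handwheel '[{"gripper":1,"offset":[-20,-43,0],"rotation":[0,0,0.02]},{"gripper":1,"offset":[-42,-90,0],"rotation":[0,0,0.04]},{"gripper":1,"offset":[-65,-138,0],"rotation":[0,0,0.06]},{"gripper":1,"offset":[-86,-185,0],"rotation":[0,0,0.08]},{"gripper":1,"offset":[-108,-232,2],"rotation":[0,0,0.08]},{"gripper":1,"offset":[-108,-232,10],"rotation":[0,0,0.08]},{"gripper":1,"offset":[-108,-232,20],"rotation":[0,0,0.08]},{"gripper":1,"offset":[-108,-232,20],"rotation":[0,0,0.08]}]'; python3 go.py m 0 75 98;  python3 - <<'E'
from h import *
d=shot('top'); s=shot('scene'); save('c8',np.hstack([cv2.resize(d['image'][230:320,330:440],(366,300),interpolation=2),cv2.resize(s['image'][170:250,240:340],(375,300),interpolation=2)]))
E
```

```text
t: 19.55
tool_pos: [0.5578, -0.1418, 0.1326]
tool_rot: [0.046, -3.137, -0.003]
contact_force: [0.9, -0.1, 0.5]
opening: 0.0268
grip_force: 39.7
at [ 557.8 -141.8  132.6] yaw 91.7 offset [-1.  -2.2 34.6] rot [ 0.002 -0.004  0.001] q6 -1.98 F [ 0.9 -0.1  0.5] open 26.8
```

View pics/c8.png

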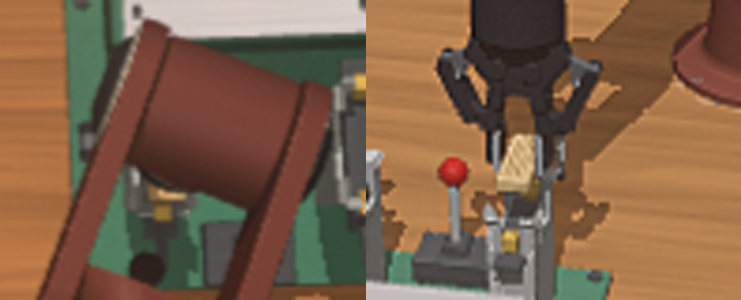

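The tenon is held over the left mouth, its length parallel to the column, at about (265,213) in the scene. Lowering.

```bash
python3 go.py m 0 75 98; python3 -m handwheel '[{"gripper":1,"offset":[-1,-1,5],"rotation":[0,0,0]},{"gripper":1,"offset":[-1,-1,10],"rotation":[0,0,0]},{"gripper":1,"offset":[-1,-1,15],"rotation":[0,0,0]},{"gripper":1,"offset":[-1,-1,20],"rotation":[0,0,0]},{"gripper":1,"offset":[-1,-1,25],"rotation":[0,0,0]},{"gripper":1,"offset":[-1,-1,30],"rotation":[0,0,0]},{"gripper":1,"offset":[-1,-1,31],"rotation":[0,0,0]},{"gripper":1,"offset":[-1,-1,31],"rotation":[0,0,0]}]';  python3 go.py m 0 75 98
```

```text
at [ 559.1 -142.3  134.6] yaw 91.7 offset [ 0.3 -1.6 36.6] rot [ 0.    -0.001  0.002] q6 -1.98 F [ 0.  -0.9 -0.5] open 27.0
t: 20.65
tool_pos: [0.5606, -0.1445, 0.1065]
tool_rot: [0.044, -3.141, 0.0]
contact_force: [-7.5, 2.3, 11.1]
opening: 0.0266
grip_force: 41.0
at [ 560.6 -144.5  106.5] yaw 91.6 offset [1.8 0.6 8.5] rot [ 0.    -0.001  0.   ] q6 -1.98 F [-7.5  2.3 11.1] open 26.6
```

Contact came on the +x flare, with Fx -7.5 N. I'll back off, shift 3-4 mm towards -x and go down again.

```bash
python3 -m handwheel '[{"gripper":1,"offset":[1,0,-5],"rotation":[0,0,0]},{"gripper":1,"offset":[3.5,0.5,-5],"rotation":[0,0,0]},{"gripper":1,"offset":[3.5,0.5,-3],"rotation":[0,0,0]},{"gripper":1,"offset":[3.5,0.5,-1],"rotation":[0,0,0]},{"gripper":1,"offset":[3.5,0.5,1],"rotation":[0,0,0]},{"gripper":1,"offset":[3.5,0.5,3],"rotation":[0,0,0]},{"gripper":1,"offset":[3.5,0.5,4],"rotation":[0,0,0]},{"gripper":1,"offset":[3.5,0.5,4],"rotation":[0,0,0]}]';  python3 go.py m 0 75 98
```

```text
t: 21.65
tool_pos: [0.5571, -0.1438, 0.0999]
tool_rot: [0.044, -3.141, -0.001]
contact_force: [-0.3, 0.4, -0.2]
opening: 0.0271
grip_force: 39.7
at [ 557.1 -143.8   99.9] yaw 91.6 offset [-1.7 -0.2  1.9] rot [ 0.001 -0.     0.   ] q6 -1.98 F [-0.3  0.4 -0.2] open 27.1
```

```bash
python3 -m handwheel '[{"gripper":1,"offset":[0,0,1],"rotation":[0,0,0]},{"gripper":1,"offset":[0,0,2],"rotation":[0,0,0]},{"gripper":1,"offset":[0,0,3],"rotation":[0,0,0]},{"gripper":1,"offset":[0,0,3],"rotation":[0,0,0]},{"gripper":0.06,"offset":[0,0,3],"rotation":[0,0,0]},{"gripper":0.06,"offset":[0,0,3],"rotation":[0,0,0]},{"gripper":0.06,"offset":[0,0,3],"rotation":[0,0,0]},{"gripper":0.06,"offset":[0,0,2],"rotation":[0,0,0]}]'; python3 -m handwheel '[{"gripper":0.06,"offset":[0,0,-15],"rotation":[0,0,0]},{"gripper":0.06,"offset":[0,0,-35],"rotation":[0,0,0]},{"gripper":1,"offset":[0,0,-35],"rotation":[0,0,0]},{"gripper":1,"offset":[0,0,-35],"rotation":[0,0,0]},{"gripper":1,"offset":[0,0,-35],"rotation":[0,0,0]},{"gripper":1,"offset":[0,0,-30],"rotation":[0,0,0]},{"gripper":1,"offset":[0,0,-25],"rotation":[0,0,0]},{"gripper":1,"offset":[0,0,-25],"rotation":[0,0,0]}]';  python3 go.py m 0 75 98
```

```text
t: 22.65
tool_pos: [0.5571, -0.1441, 0.0981]
tool_rot: [0.044, -3.141, 0.0]
contact_force: [0.1, 0.4, -0.1]
opening: 0.0402
grip_force: 0.0
t: 23.65
tool_pos: [0.5565, -0.1438, 0.1219]
tool_rot: [0.044, -3.139, -0.001]
contact_force: [0.9, 0.7, -0.3]
opening: 0.0001
grip_force: 0.0
at [ 556.5 -143.8  121.9] yaw 91.6 offset [-2.3 -0.2 23.9] rot [ 0.001 -0.002  0.   ] q6 -1.98 F [ 0.9  0.7 -0.3] open 0.1
```

```bash
python3 -m handwheel '[{"gripper":1,"offset":[0,0,4],"rotation":[0,0,0]},{"gripper":1,"offset":[0,0,7],"rotation":[0,0,0]},{"gripper":1,"offset":[0,0,9],"rotation":[0,0,0]},{"gripper":1,"offset":[0,0,10],"rotation":[0,0,0]},{"gripper":1,"offset":[0,0,11],"rotation":[0,0,0]},{"gripper":1,"offset":[0,0,12],"rotation":[0,0,0]},{"gripper":1,"offset":[0,0,13],"rotation":[0,0,0]},{"gripper":1,"offset":[0,0,13],"rotation":[0,0,0]}]'; python3 -m handwheel '[{"gripper":1,"offset":[0,0,1],"rotation":[0,0,0]},{"gripper":1,"offset":[0,0,2],"rotation":[0,0,0]},{"gripper":1,"offset":[0,0,3],"rotation":[0,0,0]},{"gripper":1,"offset":[0,0,4],"rotation":[0,0,0]},{"gripper":1,"offset":[0,0,5],"rotation":[0,0,0]},{"gripper":1,"offset":[0,0,6],"rotation":[0,0,0]},{"gripper":1,"offset":[0,0,6],"rotation":[0,0,0]},{"gripper":1,"offset":[0,0,6],"rotation":[0,0,0]}]'
```

```text
t: 24.65
tool_pos: [0.5571, -0.144, 0.11]
tool_rot: [0.044, -3.141, -0.0]
contact_force: [-0.1, -0.7, -0.3]
opening: -0.0001
grip_force: 0.0
t: 25.65
tool_pos: [0.5583, -0.1441, 0.1056]
tool_rot: [-0.044, 3.139, -0.001]
contact_force: [-0.0, 0.6, 6.2]
opening: -0.0001
grip_force: 2.9
```

```bash
python3 -m handwheel '[{"gripper":1,"offset":[0,0,3],"rotation":[0,0,0]},{"gripper":1,"offset":[0,0,6],"rotation":[0,0,0]},{"gripper":1,"offset":[0,0,9],"rotation":[0,0,0]},{"gripper":1,"offset":[0,0,12],"rotation":[0,0,0]},{"gripper":1,"offset":[0,0,15],"rotation":[0,0,0]},{"gripper":1,"offset":[0,0,18],"rotation":[0,0,0]},{"gripper":1,"offset":[0,0,18],"rotation":[0,0,0]},{"gripper":1,"offset":[0,0,18],"rotation":[0,0,0]}]'; python3 -m handwheel '[{"gripper":1,"offset":[0,0,1],"rotation":[0,0,0]},{"gripper":1,"offset":[0,0,2],"rotation":[0,0,0]},{"gripper":1,"offset":[0,0,3],"rotation":[0,0,0]},{"gripper":1,"offset":[0,0,4],"rotation":[0,0,0]},{"gripper":1,"offset":[0,0,5],"rotation":[0,0,0]},{"gripper":1,"offset":[0,0,5],"rotation":[0,0,0]},{"gripper":1,"offset":[0,0,5],"rotation":[0,0,0]},{"gripper":1,"offset":[0,0,5],"rotation":[0,0,0]}]'
```

```text
t: 26.65
tool_pos: [0.5581, -0.1443, 0.0869]
tool_rot: [-0.044, 3.139, -0.001]
contact_force: [1.4, 0.2, 5.8]
opening: 0.0001
grip_force: 2.6
t: 27.65
tool_pos: [0.5575, -0.1442, 0.0814]
tool_rot: [-0.044, 3.141, -0.001]
contact_force: [2.6, -0.3, 5.0]
opening: 0.0001
grip_force: 2.5
```

```bash
python3 -m handwheel '[{"gripper":1,"offset":[0,0,-20],"rotation":[0,0,0]},{"gripper":0.06,"offset":[0,0,-50],"rotation":[0,0,0]},{"gripper":0.06,"offset":[0,20,-70],"rotation":[0,0,0.05]},{"gripper":0.06,"offset":[0,70,-70],"rotation":[0,0,0.1]},{"gripper":0.06,"offset":[0,120,-70],"rotation":[0,0,0.15]},{"gripper":0.06,"offset":[0,170,-50],"rotation":[0,0,0.19]},{"gripper":0.06,"offset":[0,220,-20],"rotation":[0,0,0.19]},{"gripper":0.06,"offset":[-3,241,0],"rotation":[0,0,0.19]}]'
python3 - <<'E'
from m import *
import go
d=shot('top'); s=shot('scene')
for o in tenons(d): print(*o)
go.go(566,97,-34,80.5)
save('c9',np.hstack([cv2.resize(d['image'][240:325,340:470],(459,300),interpolation=2),cv2.resize(s['image'][180:260,220:310],(337,300),interpolation=2)]))
E
```

```text
t: 28.65
tool_pos: [0.5508, 0.0993, 0.0792]
tool_rot: [-0.249, -3.127, 0.001]
contact_force: [1.4, -0.9, -0.4]
opening: 0.0401
grip_force: 0.0
[195. 274.] [565.9 324.7] [565.6 324.5] 72 26 19.0
[198. 328.] [425.  314.8] [424.9 314.7] 72 26 -12.4
at [549.7  98.7  77.7] yaw 80.9 offset [-17.2   1.1 111.6] rot [-0.002 -0.008  0.007] q6 -1.37 F [-0.4 -1.1 -0.7] open 39.6
```

View pics/c9.png

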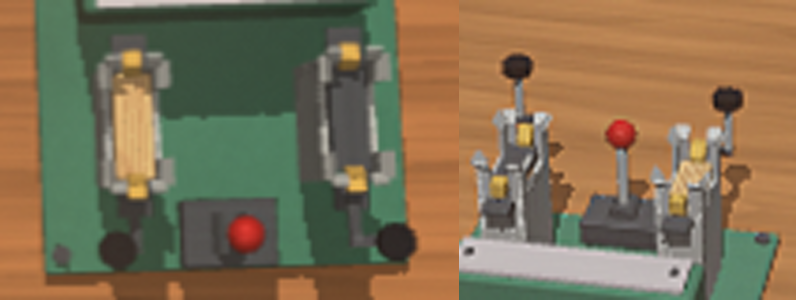

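The tenon lies under both brass catches of the left column and the left knob has dropped, so it is latched. Next tenon is at (566,97).

```bash
python3 -m handwheel '[{"gripper":0.06,"offset":[-6,0,15],"rotation":[0,0,0.01]},{"gripper":0.06,"offset":[-12,0,30],"rotation":[0,0,0.01]},{"gripper":0.06,"offset":[-14,0,45],"rotation":[0,0,0.01]},{"gripper":0.06,"offset":[-14,0,60],"rotation":[0,0,0.01]},{"gripper":0.06,"offset":[-14,0,75],"rotation":[0,0,0.01]},{"gripper":0.06,"offset":[-14,0,80],"rotation":[0,0,0.01]},{"gripper":0.06,"offset":[-14,0,80],"rotation":[0,0,0.01]},{"gripper":0.06,"offset":[-14,0,80],"rotation":[0,0,0.01]}]'; python3 go.py 566 97 -34 80.5
```

```text
t: 29.75
tool_pos: [0.5678, 0.0948, 0.0018]
tool_rot: [0.269, 3.129, 0.0]
contact_force: [-0.1, -0.4, -0.5]
opening: 0.0398
grip_force: 0.0
at [567.8  94.8   1.8] yaw 80.2 offset [ 2.2  1.8 35.8] rot [ 0.     0.001 -0.006] q6 -1.36 F [-0.1 -0.4 -0.5] open 39.8
```

```bash
python3 -m handwheel '[{"gripper":0.06,"offset":[2,2,8],"rotation":[0,0,0]},{"gripper":0.06,"offset":[2,2,18],"rotation":[0,0,0]},{"gripper":0.06,"offset":[2,2,28],"rotation":[0,0,0]},{"gripper":0.06,"offset":[2,2,36],"rotation":[0,0,0]},{"gripper":0.06,"offset":[2,2,36],"rotation":[0,0,0]},{"gripper":1,"offset":[2,2,36],"rotation":[0,0,0]},{"gripper":1,"offset":[2,2,36],"rotation":[0,0,0]},{"gripper":1,"offset":[2,2,36],"rotation":[0,0,0]}]' 40; python3 -m handwheel '[{"gripper":1,"offset":[0,0,0],"rotation":[0,0,0]},{"gripper":1,"offset":[0,0,-40],"rotation":[0,0,0]},{"gripper":1,"offset":[0,0,-80],"rotation":[0,0,0]},{"gripper":1,"offset":[0,0,-120],"rotation":[0,0,0]},{"gripper":1,"offset":[0,0,-160],"rotation":[0,0,0]},{"gripper":1,"offset":[0,-40,-170],"rotation":[0,0,-0.05]},{"gripper":1,"offset":[0,-90,-170],"rotation":[0,0,-0.1]},{"gripper":1,"offset":[-10,-140,-170],"rotation":[0,0,-0.19]}]';python3 go.py 557.2 -144 125 91.6
```

```text
t: 30.75
tool_pos: [0.5658, 0.0971, -0.0346]
tool_rot: [0.269, 3.129, 0.0]
contact_force: [-0.6, -0.9, -0.3]
opening: 0.0264
grip_force: 41.4
t: 31.75
tool_pos: [0.5511, -0.0436, 0.1355]
tool_rot: [-0.034, 3.141, -0.0]
contact_force: [0.3, 0.7, -0.5]
opening: 0.0271
grip_force: 41.5
at [551.1 -43.6 135.5] yaw 91.3 offset [  -3.9 -100.5   10.5] rot [-0.     0.001 -0.006] q6 -1.81 F [ 0.3  0.7 -0.5] open 27.1
```

```bash
python3 -m handwheel '[{"gripper":1,"offset":[-1,-30,0],"rotation":[0,0,0]},{"gripper":1,"offset":[-2,-60,0],"rotation":[0,0,0]},{"gripper":1,"offset":[-3,-85,0],"rotation":[0,0,0]},{"gripper":1,"offset":[-4,-98,5],"rotation":[0,0,0]},{"gripper":1,"offset":[-4,-100,10],"rotation":[0,0,0]},{"gripper":1,"offset":[-4,-100,10],"rotation":[0,0,0]},{"gripper":1,"offset":[-4,-100,10],"rotation":[0,0,0]},{"gripper":1,"offset":[-4,-100,10],"rotation":[0,0,0]}]';python3 go.py 557.2 -144 97 91.6
```

```text
t: 32.75
tool_pos: [0.5575, -0.1419, 0.1253]
tool_rot: [-0.03, 3.141, -0.0]
contact_force: [0.4, 0.3, -0.2]
opening: 0.0268
grip_force: 41.5
at [ 557.5 -141.9  125.3] yaw 91.1 offset [ 0.3 -2.1 28.3] rot [-0.     0.    -0.009] q6 -1.97 F [ 0.4  0.3 -0.2] open 26.8
```

```bash
python3 -m handwheel '[{"gripper":1,"offset":[0,-2,4],"rotation":[0,0,-0.009]},{"gripper":1,"offset":[0,-2,8],"rotation":[0,0,-0.009]},{"gripper":1,"offset":[0,-2,13],"rotation":[0,0,-0.009]},{"gripper":1,"offset":[0,-2,18],"rotation":[0,0,-0.009]},{"gripper":1,"offset":[0,-2,22],"rotation":[0,0,-0.009]},{"gripper":1,"offset":[0,-2,26],"rotation":[0,0,-0.009]},{"gripper":1,"offset":[0,-2,28],"rotation":[0,0,-0.009]},{"gripper":1,"offset":[0,-2,28],"rotation":[0,0,-0.009]}]';python3 go.py 557.2 -144 97 91.6
```

```text
t: 33.75
tool_pos: [0.5571, -0.1438, 0.0964]
tool_rot: [0.043, -3.141, -0.002]
contact_force: [0.9, 5.0, -1.4]
opening: 0.0271
grip_force: 41.3
at [ 557.1 -143.8   96.4] yaw 91.6 offset [-0.1 -0.2 -0.6] rot [ 0.001 -0.001 -0.001] q6 -1.98 F [ 0.9  5.  -1.4] open 27.1
```

```bash
python3 -m handwheel '[{"gripper":0.06,"offset":[0,0.5,0],"rotation":[0,0,0]},{"gripper":0.06,"offset":[0,0.5,0],"rotation":[0,0,0]},{"gripper":0.06,"offset":[0,0.5,-1],"rotation":[0,0,0]},{"gripper":0.06,"offset":[0,0.5,-20],"rotation":[0,0,0]},{"gripper":0.06,"offset":[0,0.5,-35],"rotation":[0,0,0]},{"gripper":1,"offset":[0,0.5,-35],"rotation":[0,0,0]},{"gripper":1,"offset":[0,0.5,-35],"rotation":[0,0,0]},{"gripper":1,"offset":[0,0.5,-35],"rotation":[0,0,0]}]'; python3 -m handwheel '[{"gripper":1,"offset":[0,0,8],"rotation":[0,0,0]},{"gripper":1,"offset":[0,0,16],"rotation":[0,0,0]},{"gripper":1,"offset":[0,0,22],"rotation":[0,0,0]},{"gripper":1,"offset":[0,0,26],"rotation":[0,0,0]},{"gripper":1,"offset":[0,0,30],"rotation":[0,0,0]},{"gripper":1,"offset":[0,0,34],"rotation":[0,0,0]},{"gripper":1,"offset":[0,0,38],"rotation":[0,0,0]},{"gripper":1,"offset":[0,0,38],"rotation":[0,0,0]}]'; python3 -m handwheel '[{"gripper":1,"offset":[0,0,3],"rotation":[0,0,0]},{"gripper":1,"offset":[0,0,6],"rotation":[0,0,0]},{"gripper":1,"offset":[0,0,9],"rotation":[0,0,0]},{"gripper":1,"offset":[0,0,11],"rotation":[0,0,0]},{"gripper":1,"offset":[0,0,13],"rotation":[0,0,0]},{"gripper":1,"offset":[0,0,14],"rotation":[0,0,0]},{"gripper":1,"offset":[0,0,14],"rotation":[0,0,0]},{"gripper":1,"offset":[0,0,14],"rotation":[0,0,0]}]'
```

```text
t: 34.75
tool_pos: [0.5569, -0.1438, 0.1313]
tool_rot: [0.043, -3.14, -0.001]
contact_force: [-0.4, -0.2, -0.1]
opening: 0.0001
grip_force: 0.0
t: 35.75
tool_pos: [0.5587, -0.1444, 0.0955]
tool_rot: [-0.043, 3.138, -0.001]
contact_force: [1.1, 0.2, 5.0]
opening: 0.0001
grip_force: 2.4
t: 36.75
tool_pos: [0.5588, -0.1444, 0.0816]
tool_rot: [-0.043, 3.138, -0.001]
contact_force: [1.3, 0.6, 5.8]
opening: 0.0001
grip_force: 2.7
```

```bash
python3 -m handwheel '[{"gripper":1,"offset":[0,0,-25],"rotation":[0,0,0]},{"gripper":0.06,"offset":[0,10,-60],"rotation":[0,0,0]},{"gripper":0.06,"offset":[15,60,-75],"rotation":[0,0,0]},{"gripper":0.06,"offset":[30,115,-75],"rotation":[0,0,0]},{"gripper":0.06,"offset":[45,170,-75],"rotation":[0,0,0]},{"gripper":0.06,"offset":[60,225,-65],"rotation":[0,0,0]},{"gripper":0.06,"offset":[75,280,-45],"rotation":[0,0,0.01]},{"gripper":0.06,"offset":[88,330,-20],"rotation":[0,0,0.02]}]'
cat > chk.py <<'E'
from m import *
def chk(n=None):
    d=shot('top'); s=shot('scene')
    for o in tenons(d): print(*o[1:])
    for roi in((224,188,248,206),(280,194,303,235)):
        mk=blob(s,lambda i:(i.max(2)<60)&(i.max(2)-i.min(2)<22),roi)
        k,l,st,ce=cv2.connectedComponentsWithStats(mk); j=[(tuple(st[a][:5]),tuple(ce[a].round(1))) for a in range(1,k) if st[a][4]>12]
        print('knob',[(tuple(map(int,a)),tuple(map(float,b))) for a,b in j])
    br=blob(d,lambda i:(i[...,0]>150)&(i[...,1]>100)&(i[...,2]<90)&(i[...,0]-i[...,2]>85),(368,248,390,300))
    be=blob(d,lambda i:(i[...,0]>170)&(i[...,1]>130)&(i[...,2]>=90)&(i[...,0]-i[...,2]>30),(365,248,392,300))
    k,l,st,ce=cv2.connectedComponentsWithStats(br); print('brass',[(ce[a].round(1).tolist(),int(st[a][4])) for a in range(1,k) if st[a][4]>4]); p=np.argwhere(be); print('beech',len(p),p.mean(0).round(1) if len(p) else '',np.ptp(p,0) if len(p) else '')
    if n: np.save('pics/'+n+'_t.npy',d,allow_pickle=True); np.save('pics/'+n+'_s.npy',s,allow_pickle=True)
    return d,s
if __name__=='__main__': chk('last')
E
python3 chk.py; python3 go.py 453.5 203.4 0 90.3
```

```text
t: 37.75
tool_pos: [0.46, 0.1853, 0.0999]
tool_rot: [-0.011, 3.14, 0.001]
contact_force: [0.5, 0.3, -0.2]
opening: 0.0401
grip_force: 0.0
[565.9 324.7] [565.8 324.3] 72 26 19.0
[572.2 206. ] [572.1 205.8] 72 26 20.2
knob [((232, 195, 7, 6, 30), (235.4, 197.4))]
knob [((288, 208, 7, 6, 32), (291.2, 210.1))]
brass [([377.0, 256.3], 22), ([378.5, 292.1], 36)]
beech 260 [277.2 377.8] [32 11]
at [456.1 186.5  96.1] yaw 90.7 offset [ 1.8 16.9 96.2] rot [-0.    -0.007  0.008] q6 -1.35 F [-0.1  0.  -0.8] open 40.4
```

Two are latched: the left knob is at y 210, dropping about 3.8 px per tenon. On to the third.

```bash
python3 -m handwheel '[{"gripper":0.06,"offset":[0,6,15],"rotation":[0,0,0]},{"gripper":0.06,"offset":[0,14,30],"rotation":[0,0,0]},{"gripper":0.06,"offset":[0,15,45],"rotation":[0,0,0]},{"gripper":0.06,"offset":[0,15,60],"rotation":[0,0,0]},{"gripper":0.06,"offset":[0,15,75],"rotation":[0,0,0]},{"gripper":0.06,"offset":[0,15,90],"rotation":[0,0,0]},{"gripper":0.06,"offset":[0,15,95],"rotation":[0,0,0]},{"gripper":0.06,"offset":[0,15,95],"rotation":[0,0,0]}]'; python3 go.py 453.5 203.4 -34.5 90.3
```

```text
t: 38.85
tool_pos: [0.4601, 0.1984, 0.0047]
tool_rot: [0.011, -3.141, 0.0]
contact_force: [0.4, 0.9, 0.2]
opening: 0.0403
grip_force: 0.0
at [460.1 198.4   4.7] yaw 90.4 offset [ 6.5  5.  39.2] rot [-0.    -0.001  0.002] q6 -1.32 F [0.4 0.9 0.2] open 40.3
```

```bash
python3 -m handwheel '[{"gripper":0.06,"offset":[4,3,8],"rotation":[0,0,0]},{"gripper":0.06,"offset":[6.5,5,18],"rotation":[0,0,0]},{"gripper":0.06,"offset":[6.5,5,28],"rotation":[0,0,0]},{"gripper":0.06,"offset":[6.5,5,39],"rotation":[0,0,0]},{"gripper":0.06,"offset":[6.5,5,39],"rotation":[0,0,0]},{"gripper":1,"offset":[6.5,5,39],"rotation":[0,0,0]},{"gripper":1,"offset":[6.5,5,39],"rotation":[0,0,0]},{"gripper":1,"offset":[6.5,5,39],"rotation":[0,0,0]}]' 40; python3 -m handwheel '[{"gripper":1,"offset":[0,0,0],"rotation":[0,0,0]},{"gripper":1,"offset":[0,0,-40],"rotation":[0,0,0]},{"gripper":1,"offset":[0,0,-90],"rotation":[0,0,0]},{"gripper":1,"offset":[0,0,-140],"rotation":[0,0,0]},{"gripper":1,"offset":[-5,-20,-175],"rotation":[0,0,0]},{"gripper":1,"offset":[-20,-70,-175],"rotation":[0,0,0]},{"gripper":1,"offset":[-35,-120,-175],"rotation":[0,0,0]},{"gripper":1,"offset":[-50,-170,-175],"rotation":[0,0,0]}]';python3 go.py 557.2 -144 127 91.6
```

```text
t: 39.85
tool_pos: [0.454, 0.2035, -0.0336]
tool_rot: [-0.011, 3.141, 0.0]
contact_force: [0.0, 0.4, 0.1]
opening: 0.0268
grip_force: 40.3
t: 40.85
tool_pos: [0.5053, 0.0323, 0.1414]
tool_rot: [-0.012, 3.141, 0.0]
contact_force: [1.0, 1.2, -0.2]
opening: 0.027
grip_force: 40.3
at [505.3  32.3 141.4] yaw 90.4 offset [ -50.5 -176.7   14.5] rot [ 0.     0.001 -0.02 ] q6 -1.66 F [ 1.   1.2 -0.2] open 27.0
```

```bash
python3 -m handwheel '[{"gripper":1,"offset":[-15,-55,0],"rotation":[0,0,-0.01]},{"gripper":1,"offset":[-30,-110,0],"rotation":[0,0,-0.02]},{"gripper":1,"offset":[-45,-160,0],"rotation":[0,0,-0.02]},{"gripper":1,"offset":[-50,-177,5],"rotation":[0,0,-0.02]},{"gripper":1,"offset":[-50,-177,14],"rotation":[0,0,-0.02]},{"gripper":1,"offset":[-50,-177,14],"rotation":[0,0,-0.02]},{"gripper":1,"offset":[-50,-177,14],"rotation":[0,0,-0.02]},{"gripper":1,"offset":[-50,-177,14],"rotation":[0,0,-0.02]}]';python3 go.py 557.2 -143.7 97 91.6
```

```text
t: 41.85
tool_pos: [0.5564, -0.1419, 0.1275]
tool_rot: [-0.045, 3.141, -0.0]
contact_force: [0.1, 0.3, 0.0]
opening: 0.0269
grip_force: 40.3
at [ 556.4 -141.9  127.5] yaw 91.6 offset [-0.7 -1.8 30.5] rot [-0.     0.001  0.001] q6 -1.98 F [0.1 0.3 0. ] open 26.9
```

```bash
python3 -m handwheel '[{"gripper":1,"offset":[-0.5,-2,4],"rotation":[0,0,0]},{"gripper":1,"offset":[-0.5,-2,9],"rotation":[0,0,0]},{"gripper":1,"offset":[-0.5,-2,14],"rotation":[0,0,0]},{"gripper":1,"offset":[-0.5,-2,19],"rotation":[0,0,0]},{"gripper":1,"offset":[-0.5,-2,24],"rotation":[0,0,0]},{"gripper":1,"offset":[-0.5,-2,28],"rotation":[0,0,0]},{"gripper":1,"offset":[-0.5,-2,30],"rotation":[0,0,0]},{"gripper":1,"offset":[-0.5,-2,30],"rotation":[0,0,0]}]';python3 go.py 557.2 -143.7 97 91.6
```

```text
t: 42.85
tool_pos: [0.557, -0.1436, 0.0969]
tool_rot: [-0.044, 3.141, 0.004]
contact_force: [0.9, 4.8, 1.6]
opening: 0.0268
grip_force: 40.4
at [ 557.  -143.6   96.9] yaw 91.6 offset [-0.2 -0.1 -0.1] rot [ 0.002  0.    -0.   ] q6 -1.98 F [0.9 4.8 1.6] open 26.8
```

Seated on the catches. Release, then press.

```bash
python3 -m handwheel '[{"gripper":0.06,"offset":[0,0.5,0],"rotation":[0,0,0]},{"gripper":0.06,"offset":[0,0.5,0],"rotation":[0,0,0]},{"gripper":0.06,"offset":[0,0.5,-1],"rotation":[0,0,0]},{"gripper":0.06,"offset":[0,0.5,-20],"rotation":[0,0,0]},{"gripper":0.06,"offset":[0,0.5,-35],"rotation":[0,0,0]},{"gripper":1,"offset":[0,0.5,-35],"rotation":[0,0,0]},{"gripper":1,"offset":[0,0.5,-35],"rotation":[0,0,0]},{"gripper":1,"offset":[0,0.5,-35],"rotation":[0,0,0]}]'; python3 -m handwheel '[{"gripper":1,"offset":[0,0,8],"rotation":[0,0,0]},{"gripper":1,"offset":[0,0,16],"rotation":[0,0,0]},{"gripper":1,"offset":[0,0,22],"rotation":[0,0,0]},{"gripper":1,"offset":[0,0,26],"rotation":[0,0,0]},{"gripper":1,"offset":[0,0,30],"rotation":[0,0,0]},{"gripper":1,"offset":[0,0,34],"rotation":[0,0,0]},{"gripper":1,"offset":[0,0,38],"rotation":[0,0,0]},{"gripper":1,"offset":[0,0,38],"rotation":[0,0,0]}]'; python3 -m handwheel '[{"gripper":1,"offset":[0,0,3],"rotation":[0,0,0]},{"gripper":1,"offset":[0,0,6],"rotation":[0,0,0]},{"gripper":1,"offset":[0,0,9],"rotation":[0,0,0]},{"gripper":1,"offset":[0,0,12],"rotation":[0,0,0]},{"gripper":1,"offset":[0,0,14],"rotation":[0,0,0]},{"gripper":1,"offset":[0,0,15],"rotation":[0,0,0]},{"gripper":1,"offset":[0,0,15],"rotation":[0,0,0]},{"gripper":1,"offset":[0,0,15],"rotation":[0,0,0]}]'
```

```text
t: 43.85
tool_pos: [0.5563, -0.1441, 0.1314]
tool_rot: [0.043, -3.14, -0.001]
contact_force: [-0.1, 0.2, -0.0]
opening: 0.0
grip_force: 0.0
t: 44.85
tool_pos: [0.5583, -0.1447, 0.0959]
tool_rot: [-0.043, 3.138, -0.002]
contact_force: [1.1, 0.6, 4.9]
opening: -0.0001
grip_force: 2.8
t: 45.85
tool_pos: [0.5583, -0.1447, 0.0812]
tool_rot: [-0.043, 3.138, -0.002]
contact_force: [-1.1, 0.5, 7.9]
opening: -0.0002
grip_force: 3.5
```

```bash
python3 -m handwheel '[{"gripper":1,"offset":[0,0,-25],"rotation":[0,0,0]},{"gripper":0.06,"offset":[0,10,-60],"rotation":[0,0,0]},{"gripper":0.06,"offset":[-4,60,-75],"rotation":[0,0,-0.06]},{"gripper":0.06,"offset":[-8,115,-75],"rotation":[0,0,-0.12]},{"gripper":0.06,"offset":[-12,170,-75],"rotation":[0,0,-0.18]},{"gripper":0.06,"offset":[-16,225,-65],"rotation":[0,0,-0.24]},{"gripper":0.06,"offset":[-20,280,-45],"rotation":[0,0,-0.3]},{"gripper":0.06,"offset":[-24,335,-20],"rotation":[0,0,-0.325]}]'; python3 chk.py; python3 go.py 572.2 206 0 110.2
```

```text
t: 46.85
tool_pos: [0.5722, 0.1931, 0.0992]
tool_rot: [-0.552, 3.091, -0.0]
contact_force: [-0.0, -0.6, -0.4]
opening: 0.04
grip_force: 0.0
knob [((232, 195, 7, 6, 29), (235.4, 197.4))]
knob [((288, 211, 7, 7, 23), (291.8, 213.1))]
brass [([377.0, 256.3], 22), ([378.5, 292.1], 36)]
beech 263 [277.2 377.7] [32 11]
at [568.7 195.3  95.1] yaw 110.5 offset [-7.5  8.6 95. ] rot [ 0.002 -0.006  0.005] q6 -1.72 F [-0.1 -0.7 -0.6] open 40.3
```

Three are in, with the knob at 213. Descending to the fourth.

```bash
python3 -m handwheel '[{"gripper":0.06,"offset":[-2,4,15],"rotation":[0,0,0]},{"gripper":0.06,"offset":[-4,8,30],"rotation":[0,0,0]},{"gripper":0.06,"offset":[-4,8,45],"rotation":[0,0,0]},{"gripper":0.06,"offset":[-4,8,60],"rotation":[0,0,0]},{"gripper":0.06,"offset":[-4,8,75],"rotation":[0,0,0]},{"gripper":0.06,"offset":[-4,8,90],"rotation":[0,0,0]},{"gripper":0.06,"offset":[-4,8,95],"rotation":[0,0,0]},{"gripper":0.06,"offset":[-4,8,95],"rotation":[0,0,0]}]'; python3 go.py 572.2 206 -34.5 110.2
```

```text
t: 47.95
tool_pos: [0.5724, 0.2, 0.0036]
tool_rot: [0.55, -3.092, 0.0]
contact_force: [0.2, 0.3, 0.7]
opening: 0.0401
grip_force: 0.0
at [572.4 200.    3.6] yaw 110.2 offset [-1.9  5.7 38.1] rot [ 0.    -0.001 -0.   ] q6 -1.71 F [0.2 0.3 0.7] open 40.1
```

```bash
python3 -m handwheel '[{"gripper":0.06,"offset":[-1,3,8],"rotation":[0,0,0]},{"gripper":0.06,"offset":[-2,5.5,18],"rotation":[0,0,0]},{"gripper":0.06,"offset":[-2,5.5,28],"rotation":[0,0,0]},{"gripper":0.06,"offset":[-2,5.5,38],"rotation":[0,0,0]},{"gripper":0.06,"offset":[-2,5.5,38],"rotation":[0,0,0]},{"gripper":1,"offset":[-2,5.5,38],"rotation":[0,0,0]},{"gripper":1,"offset":[-2,5.5,38],"rotation":[0,0,0]},{"gripper":1,"offset":[-2,5.5,38],"rotation":[0,0,0]}]' 40; python3 -m handwheel '[{"gripper":1,"offset":[0,0,0],"rotation":[0,0,0]},{"gripper":1,"offset":[0,0,-40],"rotation":[0,0,0]},{"gripper":1,"offset":[0,0,-90],"rotation":[0,0,0]},{"gripper":1,"offset":[0,0,-140],"rotation":[0,0,0]},{"gripper":1,"offset":[8,-20,-175],"rotation":[0,0,0.06]},{"gripper":1,"offset":[28,-68,-175],"rotation":[0,0,0.14]},{"gripper":1,"offset":[48,-115,-175],"rotation":[0,0,0.22]},{"gripper":1,"offset":[67,-162,-175],"rotation":[0,0,0.32]}]';python3 go.py 557.2 -144 127 91.6
```

```text
t: 48.95
tool_pos: [0.5729, 0.206, -0.0335]
tool_rot: [-0.55, 3.092, 0.0]
contact_force: [0.8, -0.3, 1.2]
opening: 0.0269
grip_force: 41.8
t: 49.95
tool_pos: [0.5654, 0.0294, 0.1414]
tool_rot: [-0.046, 3.141, -0.0]
contact_force: [0.8, 1.2, -0.6]
opening: 0.0267
grip_force: 41.9
at [565.4  29.4 141.4] yaw 91.7 offset [  13.3 -173.    14.4] rot [-0.     0.001  0.002] q6 -1.68 F [ 0.8  1.2 -0.6] open 26.7
```

```bash
python3 -m handwheel '[{"gripper":1,"offset":[4,-55,0],"rotation":[0,0,0]},{"gripper":1,"offset":[8,-110,0],"rotation":[0,0,0]},{"gripper":1,"offset":[12,-158,0],"rotation":[0,0,0]},{"gripper":1,"offset":[13,-174,5],"rotation":[0,0,0]},{"gripper":1,"offset":[13,-174,14],"rotation":[0,0,0]},{"gripper":1,"offset":[13,-174,14],"rotation":[0,0,0]},{"gripper":1,"offset":[13,-174,14],"rotation":[0,0,0]},{"gripper":1,"offset":[13,-174,14],"rotation":[0,0,0]}]';python3 go.py 557.2 -143.7 97 91.6
```

```text
t: 50.95
tool_pos: [0.5586, -0.1427, 0.1274]
tool_rot: [-0.053, 3.141, -0.0]
contact_force: [0.2, -1.1, -0.5]
opening: 0.027
grip_force: 41.9
at [ 558.6 -142.7  127.4] yaw 91.9 offset [ 1.4 -1.  30.4] rot [-0.     0.     0.006] q6 -1.98 F [ 0.2 -1.1 -0.5] open 27.0
```

```bash
python3 -m handwheel '[{"gripper":1,"offset":[1.5,-1,4],"rotation":[0,0,0.006]},{"gripper":1,"offset":[1.5,-1,9],"rotation":[0,0,0.006]},{"gripper":1,"offset":[1.5,-1,14],"rotation":[0,0,0.006]},{"gripper":1,"offset":[1.5,-1,19],"rotation":[0,0,0.006]},{"gripper":1,"offset":[1.5,-1,24],"rotation":[0,0,0.006]},{"gripper":1,"offset":[1.5,-1,28],"rotation":[0,0,0.006]},{"gripper":1,"offset":[1.5,-1,30],"rotation":[0,0,0.006]},{"gripper":1,"offset":[1.5,-1,30],"rotation":[0,0,0.006]}]';python3 go.py 557.2 -143.7 97 91.6
```

```text
t: 51.95
tool_pos: [0.5566, -0.1438, 0.0967]
tool_rot: [0.041, -3.141, -0.003]
contact_force: [-0.4, 4.9, 1.5]
opening: 0.0269
grip_force: 42.0
at [ 556.6 -143.8   96.7] yaw 91.5 offset [-0.6  0.1 -0.3] rot [ 0.002 -0.    -0.002] q6 -1.98 F [-0.4  4.9  1.5] open 26.9
```

```bash
python3 -m handwheel '[{"gripper":0.06,"offset":[0,0.5,0],"rotation":[0,0,0]},{"gripper":0.06,"offset":[0,0.5,0],"rotation":[0,0,0]},{"gripper":0.06,"offset":[0,0.5,-1],"rotation":[0,0,0]},{"gripper":0.06,"offset":[0,0.5,-20],"rotation":[0,0,0]},{"gripper":0.06,"offset":[0,0.5,-35],"rotation":[0,0,0]},{"gripper":1,"offset":[-1,0.5,-35],"rotation":[0,0,0]},{"gripper":1,"offset":[-1,0.5,-35],"rotation":[0,0,0]},{"gripper":1,"offset":[-1,0.5,-35],"rotation":[0,0,0]}]'; python3 -m handwheel '[{"gripper":1,"offset":[0,0,8],"rotation":[0,0,0]},{"gripper":1,"offset":[0,0,16],"rotation":[0,0,0]},{"gripper":1,"offset":[0,0,22],"rotation":[0,0,0]},{"gripper":1,"offset":[0,0,26],"rotation":[0,0,0]},{"gripper":1,"offset":[0,0,30],"rotation":[0,0,0]},{"gripper":1,"offset":[0,0,34],"rotation":[0,0,0]},{"gripper":1,"offset":[0,0,38],"rotation":[0,0,0]},{"gripper":1,"offset":[0,0,38],"rotation":[0,0,0]}]'; python3 -m handwheel '[{"gripper":1,"offset":[0,0,3],"rotation":[0,0,0]},{"gripper":1,"offset":[0,0,6],"rotation":[0,0,0]},{"gripper":1,"offset":[0,0,9],"rotation":[0,0,0]},{"gripper":1,"offset":[0,0,12],"rotation":[0,0,0]},{"gripper":1,"offset":[0,0,14],"rotation":[0,0,0]},{"gripper":1,"offset":[0,0,15],"rotation":[0,0,0]},{"gripper":1,"offset":[0,0,15],"rotation":[0,0,0]},{"gripper":1,"offset":[0,0,15],"rotation":[0,0,0]}]'
```

```text
t: 52.95
tool_pos: [0.5573, -0.1439, 0.1313]
tool_rot: [0.041, -3.14, -0.001]
contact_force: [-0.9, 0.4, 0.5]
opening: -0.0002
grip_force: 0.0
t: 53.95
tool_pos: [0.5595, -0.1445, 0.0964]
tool_rot: [-0.041, 3.137, -0.002]
contact_force: [-0.4, 0.4, 6.8]
opening: -0.0005
grip_force: 3.4
t: 54.95
tool_pos: [0.5595, -0.1445, 0.0816]
tool_rot: [-0.041, 3.138, -0.002]
contact_force: [-1.5, 1.6, 8.2]
opening: 0.0004
grip_force: 4.1
```

```bash
python3 -m handwheel '[{"gripper":1,"offset":[0,0,-25],"rotation":[0,0,0]},{"gripper":0.06,"offset":[0,10,-60],"rotation":[0,0,0]},{"gripper":0.06,"offset":[14,55,-75],"rotation":[0,0,0.04]},{"gripper":0.06,"offset":[28,108,-75],"rotation":[0,0,0.08]},{"gripper":0.06,"offset":[42,160,-75],"rotation":[0,0,0.12]},{"gripper":0.06,"offset":[56,212,-75],"rotation":[0,0,0.16]},{"gripper":0.06,"offset":[70,265,-75],"rotation":[0,0,0.2]},{"gripper":0.06,"offset":[84,318,-75],"rotation":[0,0,0.244]}]'; python3 chk.py; python3 go.py 424.9 314.8 0 77.6
```

```text
t: 55.95
tool_pos: [0.4648, 0.1732, 0.1542]
tool_rot: [0.344, 3.122, 0.0]
contact_force: [0.8, -0.1, 0.4]
opening: 0.0401
grip_force: 0.0
[565.9 324.7] [565.8 324.3] 72 26 19.0
knob [((232, 195, 7, 6, 30), (235.3, 197.3))]
knob [((290, 215, 5, 7, 21), (292.3, 217.8))]
brass [([377.0, 256.5], 20), ([378.5, 292.1], 36)]
beech 259 [277.3 377.8] [32 10]
at [463.9 175.5 154. ] yaw 77.9 offset [ 67.3 127.8 154.2] rot [ 0.001 -0.001  0.005] q6 -1.15 F [ 0.6 -0.9  0.3] open 40.0
```

```bash
python3 go.py 565.9 324.7 40 109
```

```text
at [463.9 175.5 154. ] yaw 77.9 offset [-68.5 167.2 114.2] rot [ 0.001 -0.    -0.543] q6 -1.15 F [ 0.6 -0.9  0.3] open 40.0
```

```bash
python3 -m handwheel '[{"gripper":0.06,"offset":[-20,45,0],"rotation":[0,0,-0.12]},{"gripper":0.06,"offset":[-40,95,0],"rotation":[0,0,-0.26]},{"gripper":0.06,"offset":[-60,145,10],"rotation":[0,0,-0.4]},{"gripper":0.06,"offset":[-68,165,35],"rotation":[0,0,-0.543]},{"gripper":0.06,"offset":[-68,166,70],"rotation":[0,0,-0.543]},{"gripper":0.06,"offset":[-68,166,105],"rotation":[0,0,-0.543]},{"gripper":0.06,"offset":[-68,166,140],"rotation":[0,0,-0.543]},{"gripper":0.06,"offset":[-68,166,145],"rotation":[0,0,-0.543]}]'; python3 chk.py; python3 go.py 565.9 324.7 -34.5 109
```

```text
t: 57.05
tool_pos: [0.5655, 0.317, 0.0053]
tool_rot: [0.507, -3.094, 0.003]
contact_force: [0.1, 0.0, 0.5]
opening: 0.0399
grip_force: 0.0
knob [((233, 195, 6, 6, 27), (235.4, 197.5))]
knob [((290, 215, 5, 7, 20), (292.3, 217.8))]
brass [([377.0, 256.3], 22), ([378.5, 292.1], 36)]
beech 263 [277.1 377.8] [32 11]
at [567.8 318.3   8.8] yaw 108.6 offset [-0.2  6.7 43.3] rot [-0.    -0.001 -0.007] q6 -1.5 F [ 1.4 -0.4  0.6] open 40.2
```

```bash
python3 -m handwheel '[{"gripper":0.06,"offset":[0,4,10],"rotation":[0,0,-0.007]},{"gripper":0.06,"offset":[0,6.5,20],"rotation":[0,0,-0.007]},{"gripper":0.06,"offset":[0,6.5,32],"rotation":[0,0,-0.007]},{"gripper":0.06,"offset":[0,6.5,43],"rotation":[0,0,-0.007]},{"gripper":0.06,"offset":[0,6.5,43],"rotation":[0,0,-0.007]},{"gripper":1,"offset":[0,6.5,43],"rotation":[0,0,-0.007]},{"gripper":1,"offset":[0,6.5,43],"rotation":[0,0,-0.007]},{"gripper":1,"offset":[0,6.5,43],"rotation":[0,0,-0.007]}]' 40; python3 -m handwheel '[{"gripper":1,"offset":[0,0,0],"rotation":[0,0,0]},{"gripper":1,"offset":[0,0,-40],"rotation":[0,0,0]},{"gripper":1,"offset":[0,0,-90],"rotation":[0,0,0]},{"gripper":1,"offset":[0,0,-140],"rotation":[0,0,0]},{"gripper":1,"offset":[8,-22,-175],"rotation":[0,0,0.06]},{"gripper":1,"offset":[28,-74,-175],"rotation":[0,0,0.14]},{"gripper":1,"offset":[48,-126,-175],"rotation":[0,0,0.22]},{"gripper":1,"offset":[66,-178,-175],"rotation":[0,0,0.3]}]';python3 go.py 557.2 -144 127 91.6; python3 chk.py
```

```text
t: 58.15
tool_pos: [0.5659, 0.3252, -0.0335]
tool_rot: [-0.519, 3.098, 0.0]
contact_force: [0.6, -0.7, 0.7]
opening: 0.027
grip_force: 42.1
t: 59.15
tool_pos: [0.561, 0.1338, 0.1414]
tool_rot: [-0.047, 3.141, -0.0]
contact_force: [0.3, 0.5, 0.3]
opening: 0.0268
grip_force: 42.2
at [561.  133.8 141.4] yaw 91.7 offset [  12.2 -277.6   14.4] rot [-0.     0.001  0.002] q6 -1.5 F [0.3 0.5 0.3] open 26.8
[425.  314.8] [425.  314.7] 72 26 -12.4
knob [((232, 195, 7, 6, 32), (235.2, 197.3))]
knob [((290, 215, 5, 7, 21), (292.3, 217.8))]
brass [([377.0, 256.3], 22), ([378.5, 292.1], 36)]
beech 262 [277.2 377.8] [32 11]
```

```bash
python3 -m handwheel '[{"gripper":1,"offset":[2,-50,0],"rotation":[0,0,0]},{"gripper":1,"offset":[4,-105,0],"rotation":[0,0,0]},{"gripper":1,"offset":[6,-160,0],"rotation":[0,0,0]},{"gripper":1,"offset":[8,-215,0],"rotation":[0,0,0]},{"gripper":1,"offset":[11,-260,0],"rotation":[0,0,0]},{"gripper":1,"offset":[12,-278,7],"rotation":[0,0,0]},{"gripper":1,"offset":[12,-278,14],"rotation":[0,0,0]},{"gripper":1,"offset":[12,-278,14],"rotation":[0,0,0]}]';python3 -m handwheel '[{"gripper":1,"offset":[0,0,0],"rotation":[0,0,0]},{"gripper":1,"offset":[0,0,0],"rotation":[0,0,0]},{"gripper":1,"offset":[0,0,0],"rotation":[0,0,0]},{"gripper":1,"offset":[0,0,0],"rotation":[0,0,0]},{"gripper":1,"offset":[0,0,0],"rotation":[0,0,0]},{"gripper":1,"offset":[0,0,0],"rotation":[0,0,0]},{"gripper":1,"offset":[0,0,0],"rotation":[0,0,0]},{"gripper":1,"offset":[0,0,0],"rotation":[0,0,0]}]';python3 go.py 557.2 -143.7 97 91.6
```

```text
t: 60.25
tool_pos: [0.5576, -0.1411, 0.1256]
tool_rot: [0.053, -3.139, -0.003]
contact_force: [0.0, 1.6, -0.2]
opening: 0.027
grip_force: 42.2
t: 61.25
tool_pos: [0.5583, -0.1429, 0.1271]
tool_rot: [-0.05, 3.141, -0.0]
contact_force: [0.2, 0.4, 0.2]
opening: 0.0268
grip_force: 42.2
at [ 558.3 -142.9  127.1] yaw 91.8 offset [ 1.1 -0.8 30.1] rot [-0.     0.     0.004] q6 -1.98 F [0.2 0.4 0.2] open 26.8
```

```bash
python3 -m handwheel '[{"gripper":1,"offset":[1,-0.8,4],"rotation":[0,0,0.004]},{"gripper":1,"offset":[1,-0.8,9],"rotation":[0,0,0.004]},{"gripper":1,"offset":[1,-0.8,14],"rotation":[0,0,0.004]},{"gripper":1,"offset":[1,-0.8,19],"rotation":[0,0,0.004]},{"gripper":1,"offset":[1,-0.8,24],"rotation":[0,0,0.004]},{"gripper":1,"offset":[1,-0.8,28],"rotation":[0,0,0.004]},{"gripper":1,"offset":[1,-0.8,30],"rotation":[0,0,0.004]},{"gripper":1,"offset":[1,-0.8,30],"rotation":[0,0,0.004]}]';python3 go.py 557.2 -143.7 97 91.6
```

```text
t: 62.25
tool_pos: [0.5571, -0.1436, 0.0972]
tool_rot: [0.044, -3.141, -0.0]
contact_force: [-2.4, 0.5, 0.8]
opening: 0.0269
grip_force: 42.4
at [ 557.1 -143.6   97.2] yaw 91.6 offset [-0.1 -0.1  0.2] rot [ 0.    -0.001  0.   ] q6 -1.98 F [-2.4  0.5  0.8] open 26.9
```

```bash
python3 -m handwheel '[{"gripper":0.06,"offset":[0,0,0],"rotation":[0,0,0]},{"gripper":0.06,"offset":[0,0,0],"rotation":[0,0,0]},{"gripper":0.06,"offset":[0,0,-1],"rotation":[0,0,0]},{"gripper":0.06,"offset":[0,0,-20],"rotation":[0,0,0]},{"gripper":0.06,"offset":[0,0,-35],"rotation":[0,0,0]},{"gripper":1,"offset":[0,0,-35],"rotation":[0,0,0]},{"gripper":1,"offset":[0,0,-35],"rotation":[0,0,0]},{"gripper":1,"offset":[0,0,-35],"rotation":[0,0,0]}]'; python3 -m handwheel '[{"gripper":1,"offset":[0,0,8],"rotation":[0,0,0]},{"gripper":1,"offset":[0,0,16],"rotation":[0,0,0]},{"gripper":1,"offset":[0,0,22],"rotation":[0,0,0]},{"gripper":1,"offset":[0,0,26],"rotation":[0,0,0]},{"gripper":1,"offset":[0,0,30],"rotation":[0,0,0]},{"gripper":1,"offset":[0,0,34],"rotation":[0,0,0]},{"gripper":1,"offset":[0,0,38],"rotation":[0,0,0]},{"gripper":1,"offset":[0,0,38],"rotation":[0,0,0]}]'; python3 -m handwheel '[{"gripper":1,"offset":[0,0,3],"rotation":[0,0,0]},{"gripper":1,"offset":[0,0,6],"rotation":[0,0,0]},{"gripper":1,"offset":[0,0,9],"rotation":[0,0,0]},{"gripper":1,"offset":[0,0,12],"rotation":[0,0,0]},{"gripper":1,"offset":[0,0,14],"rotation":[0,0,0]},{"gripper":1,"offset":[0,0,15.5],"rotation":[0,0,0]},{"gripper":1,"offset":[0,0,15.5],"rotation":[0,0,0]},{"gripper":1,"offset":[0,0,15.5],"rotation":[0,0,0]}]'
```

```text
t: 63.25
tool_pos: [0.5568, -0.1435, 0.1314]
tool_rot: [0.044, -3.14, -0.001]
contact_force: [-0.5, -0.8, -0.6]
opening: 0.0003
grip_force: 0.0
t: 64.25
tool_pos: [0.5591, -0.1442, 0.0965]
tool_rot: [-0.044, 3.137, -0.002]
contact_force: [0.1, 0.5, 6.5]
opening: -0.0
grip_force: 3.5
t: 65.25
tool_pos: [0.5591, -0.1442, 0.0815]
tool_rot: [-0.044, 3.137, -0.002]
contact_force: [-1.2, 1.8, 10.2]
opening: -0.0002
grip_force: 4.9
```

Now the last tenon at (425,315).

```bash
python3 -m handwheel '[{"gripper":1,"offset":[0,0,-25],"rotation":[0,0,0]},{"gripper":0.06,"offset":[0,10,-60],"rotation":[0,0,0]},{"gripper":0.06,"offset":[14,55,-75],"rotation":[0,0,0.04]},{"gripper":0.06,"offset":[28,108,-75],"rotation":[0,0,0.08]},{"gripper":0.06,"offset":[42,160,-75],"rotation":[0,0,0.12]},{"gripper":0.06,"offset":[56,212,-75],"rotation":[0,0,0.16]},{"gripper":0.06,"offset":[70,265,-75],"rotation":[0,0,0.2]},{"gripper":0.06,"offset":[84,318,-75],"rotation":[0,0,0.244]}]'; python3 chk.py; python3 go.py 425 314.8 5 77.6
```

```text
t: 66.25
tool_pos: [0.4637, 0.1734, 0.1536]
tool_rot: [0.341, 3.122, 0.0]
contact_force: [-0.4, 0.8, 0.8]
opening: 0.0402
grip_force: 0.0
knob [((232, 195, 7, 6, 31), (235.4, 197.4))]
knob [((290, 219, 5, 6, 19), (292.4, 221.1))]
brass [([377.0, 256.4], 21), ([378.5, 292.1], 36)]
beech 259 [277.3 377.8] [32 10]
at [462.7 175.7 153.5] yaw 78.0 offset [ 65.8 128.  148.7] rot [ 0.001 -0.001  0.006] q6 -1.15 F [ 0.1 -0.1 -0.6] open 40.0
```

Five are in, with the knob at 221.1.

```bash
python3 -m handwheel '[{"gripper":0.06,"offset":[20,40,0],"rotation":[0,0,0]},{"gripper":0.06,"offset":[40,80,10],"rotation":[0,0,0]},{"gripper":0.06,"offset":[60,118,30],"rotation":[0,0,0]},{"gripper":0.06,"offset":[66,127,65],"rotation":[0,0,0]},{"gripper":0.06,"offset":[66,127,100],"rotation":[0,0,0]},{"gripper":0.06,"offset":[66,127,135],"rotation":[0,0,0]},{"gripper":0.06,"offset":[66,127,149],"rotation":[0,0,0]},{"gripper":0.06,"offset":[66,127,149],"rotation":[0,0,0]}]'; python3 go.py 425 314.8 -34.5 77.6
```

```text
t: 67.35
tool_pos: [0.4268, 0.3092, 0.0039]
tool_rot: [-0.339, -3.122, 0.002]
contact_force: [-0.4, -0.1, 0.0]
opening: 0.0398
grip_force: 0.0
at [426.8 309.2   3.9] yaw 77.6 offset [ 2.9  5.1 38.4] rot [-0.001 -0.001  0.   ] q6 -0.87 F [-0.4 -0.1  0. ] open 39.8
```

```bash
python3 -m handwheel '[{"gripper":0.06,"offset":[2,3,10],"rotation":[0,0,0]},{"gripper":0.06,"offset":[3,5,20],"rotation":[0,0,0]},{"gripper":0.06,"offset":[3,5,30],"rotation":[0,0,0]},{"gripper":0.06,"offset":[3,5,38],"rotation":[0,0,0]},{"gripper":0.06,"offset":[3,5,38],"rotation":[0,0,0]},{"gripper":1,"offset":[3,5,38],"rotation":[0,0,0]},{"gripper":1,"offset":[3,5,38],"rotation":[0,0,0]},{"gripper":1,"offset":[3,5,38],"rotation":[0,0,0]}]' 40; python3 -m handwheel '[{"gripper":1,"offset":[0,0,0],"rotation":[0,0,0]},{"gripper":1,"offset":[0,0,-40],"rotation":[0,0,0]},{"gripper":1,"offset":[0,0,-90],"rotation":[0,0,0]},{"gripper":1,"offset":[0,0,-140],"rotation":[0,0,0]},{"gripper":1,"offset":[-15,-25,-175],"rotation":[0,0,-0.06]},{"gripper":1,"offset":[-45,-77,-175],"rotation":[0,0,-0.12]},{"gripper":1,"offset":[-74,-130,-175],"rotation":[0,0,-0.18]},{"gripper":1,"offset":[-102,-182,-175],"rotation":[0,0,-0.244]}]';python3 go.py 557.2 -144 127 91.6; python3 chk.py
```

```text
t: 68.35
tool_pos: [0.4254, 0.3156, -0.0332]
tool_rot: [0.338, 3.123, 0.0]
contact_force: [-0.3, -0.4, -1.2]
opening: 0.0265
grip_force: 41.1
t: 69.35
tool_pos: [0.4862, 0.1142, 0.1419]
tool_rot: [-0.048, 3.14, 0.0]
contact_force: [0.5, 0.5, -0.6]
opening: 0.0272
grip_force: 41.2
at [486.2 114.2 141.9] yaw 91.8 offset [ -63.  -260.3   15. ] rot [0.    0.001 0.003] q6 -1.52 F [ 0.5  0.5 -0.6] open 27.2
knob [((232, 195, 7, 6, 31), (235.4, 197.4))]
knob [((290, 219, 5, 6, 21), (292.2, 221.0))]
brass [([377.0, 256.4], 21), ([378.5, 292.1], 36)]
beech 258 [277.3 377.8] [32 10]
```

```bash
python3 -m handwheel '[{"gripper":1,"offset":[-12,-50,0],"rotation":[0,0,0]},{"gripper":1,"offset":[-25,-100,0],"rotation":[0,0,0]},{"gripper":1,"offset":[-38,-150,0],"rotation":[0,0,0]},{"gripper":1,"offset":[-50,-200,0],"rotation":[0,0,0]},{"gripper":1,"offset":[-60,-245,0],"rotation":[0,0,0]},{"gripper":1,"offset":[-63,-260,7],"rotation":[0,0,0]},{"gripper":1,"offset":[-63,-260,14],"rotation":[0,0,0]},{"gripper":1,"offset":[-63,-260,14],"rotation":[0,0,0]}]';python3 -m handwheel '[{"gripper":1,"offset":[0,0,0],"rotation":[0,0,0]},{"gripper":1,"offset":[0,0,0],"rotation":[0,0,0]},{"gripper":1,"offset":[0,0,0],"rotation":[0,0,0]},{"gripper":1,"offset":[0,0,0],"rotation":[0,0,0]},{"gripper":1,"offset":[0,0,0],"rotation":[0,0,0]},{"gripper":1,"offset":[0,0,0],"rotation":[0,0,0]},{"gripper":1,"offset":[0,0,0],"rotation":[0,0,0]},{"gripper":1,"offset":[0,0,0],"rotation":[0,0,0]}]';python3 go.py 557.2 -143.7 97 91.6
```

```text
t: 70.45
tool_pos: [0.5552, -0.1404, 0.1261]
tool_rot: [0.046, -3.139, -0.003]
contact_force: [0.6, 1.1, 0.3]
opening: 0.0267
grip_force: 41.1
t: 71.45
tool_pos: [0.5562, -0.1423, 0.1276]
tool_rot: [0.044, -3.141, -0.0]
contact_force: [-0.5, 0.8, -0.5]
opening: 0.0269
grip_force: 41.1
at [ 556.2 -142.3  127.6] yaw 91.6 offset [-1.  -1.5 30.6] rot [ 0. -0.  0.] q6 -1.98 F [-0.5  0.8 -0.5] open 26.9
```

```bash
python3 -m handwheel '[{"gripper":1,"offset":[-1,-1.5,4],"rotation":[0,0,0]},{"gripper":1,"offset":[-1,-1.5,9],"rotation":[0,0,0]},{"gripper":1,"offset":[-1,-1.5,14],"rotation":[0,0,0]},{"gripper":1,"offset":[-1,-1.5,19],"rotation":[0,0,0]},{"gripper":1,"offset":[-1,-1.5,24],"rotation":[0,0,0]},{"gripper":1,"offset":[-1,-1.5,28],"rotation":[0,0,0]},{"gripper":1,"offset":[-1,-1.5,30],"rotation":[0,0,0]},{"gripper":1,"offset":[-1,-1.5,30],"rotation":[0,0,0]}]';python3 go.py 557.2 -143.7 97 91.6
```

```text
t: 72.45
tool_pos: [0.5577, -0.1437, 0.0979]
tool_rot: [-0.044, 3.14, -0.0]
contact_force: [0.8, 0.0, 0.0]
opening: 0.0267
grip_force: 41.2
at [ 557.7 -143.7   97.9] yaw 91.6 offset [0.5 0.  0.9] rot [-0.     0.001  0.   ] q6 -1.98 F [0.8 0.  0. ] open 26.7
```

```bash
python3 -m handwheel '[{"gripper":0.06,"offset":[0,0,0],"rotation":[0,0,0]},{"gripper":0.06,"offset":[0,0,0],"rotation":[0,0,0]},{"gripper":0.06,"offset":[0,0,-1],"rotation":[0,0,0]},{"gripper":0.06,"offset":[0,0,-20],"rotation":[0,0,0]},{"gripper":0.06,"offset":[0,0,-35],"rotation":[0,0,0]},{"gripper":1,"offset":[0,0,-35],"rotation":[0,0,0]},{"gripper":1,"offset":[0,0,-35],"rotation":[0,0,0]},{"gripper":1,"offset":[0,0,-35],"rotation":[0,0,0]}]'; python3 -m handwheel '[{"gripper":1,"offset":[0,0,8],"rotation":[0,0,0]},{"gripper":1,"offset":[0,0,16],"rotation":[0,0,0]},{"gripper":1,"offset":[0,0,22],"rotation":[0,0,0]},{"gripper":1,"offset":[0,0,26],"rotation":[0,0,0]},{"gripper":1,"offset":[0,0,30],"rotation":[0,0,0]},{"gripper":1,"offset":[0,0,34],"rotation":[0,0,0]},{"gripper":1,"offset":[0,0,38],"rotation":[0,0,0]},{"gripper":1,"offset":[0,0,38],"rotation":[0,0,0]}]'; python3 -m handwheel '[{"gripper":1,"offset":[0,0,3],"rotation":[0,0,0]},{"gripper":1,"offset":[0,0,6],"rotation":[0,0,0]},{"gripper":1,"offset":[0,0,9],"rotation":[0,0,0]},{"gripper":1,"offset":[0,0,12],"rotation":[0,0,0]},{"gripper":1,"offset":[0,0,14],"rotation":[0,0,0]},{"gripper":1,"offset":[0,0,16],"rotation":[0,0,0]},{"gripper":1,"offset":[0,0,16.5],"rotation":[0,0,0]},{"gripper":1,"offset":[0,0,16.5],"rotation":[0,0,0]}]'
```

```text
t: 73.45
tool_pos: [0.5568, -0.1435, 0.1319]
tool_rot: [0.044, -3.14, -0.001]
contact_force: [-0.1, -0.2, -0.8]
opening: -0.0003
grip_force: 0.0
t: 74.45
tool_pos: [0.5594, -0.1441, 0.0973]
tool_rot: [-0.044, 3.136, -0.002]
contact_force: [0.5, 1.1, 7.9]
opening: 0.0002
grip_force: 3.8
t: 75.45
tool_pos: [0.5594, -0.1441, 0.0815]
tool_rot: [-0.044, 3.137, -0.002]
contact_force: [-2.4, 2.2, 11.2]
opening: -0.0001
grip_force: 5.4
```

```bash
python3 -m handwheel '[{"gripper":1,"offset":[0,0,-25],"rotation":[0,0,0]},{"gripper":1,"offset":[0,0,-60],"rotation":[0,0,0]},{"gripper":1,"offset":[0,-10,-75],"rotation":[0,0,0.17]},{"gripper":1,"offset":[10,-40,-75],"rotation":[0,0,0.35]},{"gripper":1,"offset":[25,-70,-75],"rotation":[0,0,0.53]},{"gripper":1,"offset":[45,-90,-75],"rotation":[0,0,0.71]},{"gripper":1,"offset":[60,-105,-75],"rotation":[0,0,0.89]},{"gripper":1,"offset":[70,-112,-75],"rotation":[0,0,1.07]}]'; python3 chk.py; python3 go.py m -79 -34 150 1.6
```

```text
t: 76.45
tool_pos: [0.4897, -0.2585, 0.1529]
tool_rot: [-1.573, -2.719, 0.0]
contact_force: [1.0, 0.0, 0.3]
opening: 0.0
grip_force: 0.0
knob [((232, 195, 7, 6, 33), (235.3, 197.3))]
knob [((290, 223, 5, 6, 23), (292.1, 225.1))]
brass [([377.0, 256.4], 21), ([378.4, 292.2], 35)]
beech 261 [277.2 377.8] [32 11]
at [ 489.8 -258.3  152.9] yaw 30.2 offset [ 6.2 -4.3  2.9] rot [-0.   0.   0.5] q6 -1.15 F [ 0.5 -0.2 -0.1] open 0.1
```

All six are in: the left knob is at 225.1, down 22.5 px, and the right one is unmoved. Now the selector.

```bash
python3 -m handwheel '[{"gripper":1,"offset":[3,-2,0],"rotation":[0,0,0.17]},{"gripper":1,"offset":[6,-4,0],"rotation":[0,0,0.34]},{"gripper":1,"offset":[6,-4,0],"rotation":[0,0,0.5]},{"gripper":1,"offset":[6,-4,10],"rotation":[0,0,0.5]},{"gripper":1,"offset":[6,-4,20],"rotation":[0,0,0.5]},{"gripper":1,"offset":[6,-4,30],"rotation":[0,0,0.5]},{"gripper":1,"offset":[6,-4,36],"rotation":[0,0,0.5]},{"gripper":1,"offset":[6,-4,36],"rotation":[0,0,0.5]}]'; python3 go.py m -79 -34 66 1.6;  python3 - <<'E'
from h import *
s=shot('scene'); save('c10',cv2.resize(s['image'][150:250,215:315],(600,600),interpolation=2))
E
```

```text
t: 77.55
tool_pos: [0.4835, -0.2542, 0.1162]
tool_rot: [-2.187, -2.253, 0.0]
contact_force: [0.2, 0.0, -0.1]
opening: 0.0
grip_force: 0.0
at [ 483.5 -254.2  116.2] yaw 1.7 offset [-0.9 -0.6 50.2] rot [-0.001 -0.001  0.002] q6 -0.65 F [ 0.2  0.  -0.1] open 0.0
```

View pics/c10.png

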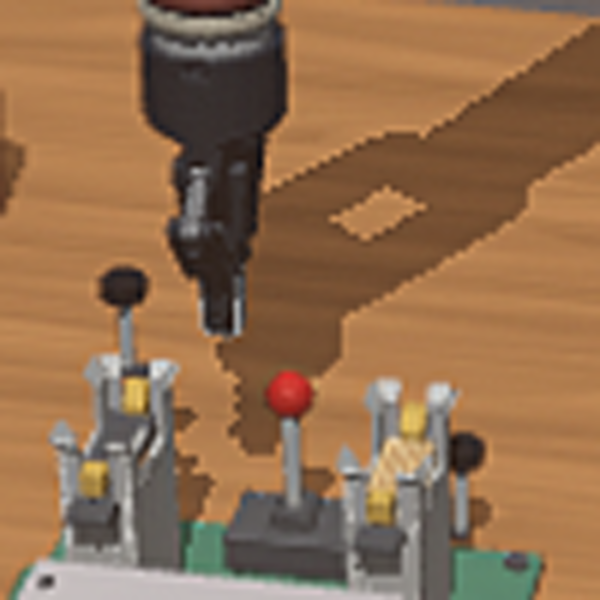

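The shut fingers hang at (252,205), about 34 mm to the right-column side of the ball at (263,215), and clear of the right knob. I'll go down, then push left.

```bash
python3 -m handwheel '[{"gripper":1,"offset":[-1,-1,10],"rotation":[0,0,0]},{"gripper":1,"offset":[-1,-1,20],"rotation":[0,0,0]},{"gripper":1,"offset":[-1,-1,30],"rotation":[0,0,0]},{"gripper":1,"offset":[-1,-1,40],"rotation":[0,0,0]},{"gripper":1,"offset":[-1,-1,50],"rotation":[0,0,0]},{"gripper":1,"offset":[-1,-1,50],"rotation":[0,0,0]},{"gripper":1,"offset":[-1,-1,50],"rotation":[0,0,0]},{"gripper":1,"offset":[-1,-1,50],"rotation":[0,0,0]}]'; python3 go.py m -79 14 66 1.6; python3 -m handwheel '[{"gripper":1,"offset":[5,0,0],"rotation":[0,0,0]},{"gripper":1,"offset":[10,0,0],"rotation":[0,0,0]},{"gripper":1,"offset":[15,0,0],"rotation":[0,0,0]},{"gripper":1,"offset":[20,0,0],"rotation":[0,0,0]},{"gripper":1,"offset":[25,0,0],"rotation":[0,0,0]},{"gripper":1,"offset":[30,0,0],"rotation":[0,0,0]},{"gripper":1,"offset":[35,0,0],"rotation":[0,0,0]},{"gripper":1,"offset":[35,0,0],"rotation":[0,0,0]}]'
```

```text
t: 78.6
tool_pos: [0.4834, -0.2558, 0.0677]
tool_rot: [2.188, 2.253, 0.0]
contact_force: [-0.1, -0.4, -0.3]
opening: -0.0002
grip_force: 0.0
at [ 483.4 -255.8   67.7] yaw 1.7 offset [48.7 -0.5  1.7] rot [0.001 0.001 0.001] q6 -0.65 F [-0.1 -0.4 -0.3] open -0.2
t: 79.6
tool_pos: [0.4817, -0.2199, 0.0669]
tool_rot: [-2.188, -2.253, -0.0]
contact_force: [0.3, -0.1, 0.3]
opening: -0.0001
grip_force: 0.0
```

```bash
cat > ball.py <<'E'
from m import *
s=shot('scene')
mk=blob(s,lambda i:(i[...,0]>120)&(i[...,1]<70),(245,195,300,235)); p=np.argwhere(mk); print(len(p),p.mean(0)[::-1] if len(p) else '')
import go
for th in(0,.2,.35,.41,.506): print(th,proj(s,np.array(go.mag(-78,80*np.sin(th),34+80*np.cos(th)))/1000).round(1))
E
python3 ball.py
```

```text
41 [270.19512195 216.75609756]
0 [[262.3 215.8]]
0.2 [[267.2 216.6]]
0.35 [[270.7 217.8]]
0.41 [[272.  218.4]]
0.506 [[274.2 219.5]]
```

```bash
python3 -m handwheel '[{"gripper":1,"offset":[3,0,0],"rotation":[0,0,0]},{"gripper":1,"offset":[6,0,0],"rotation":[0,0,0]},{"gripper":1,"offset":[8,0,0],"rotation":[0,0,0]},{"gripper":1,"offset":[9,0,0],"rotation":[0,0,0]},{"gripper":1,"offset":[10,0,0],"rotation":[0,0,0]},{"gripper":1,"offset":[11,0,0],"rotation":[0,0,0]},{"gripper":1,"offset":[11,0,0],"rotation":[0,0,0]},{"gripper":1,"offset":[11,0,0],"rotation":[0,0,0]}]'; python3 ball.py
```

```text
t: 80.65
tool_pos: [0.4817, -0.2094, 0.0671]
tool_rot: [-2.189, -2.253, -0.0]
contact_force: [-0.3, -0.6, -0.2]
opening: -0.0002
grip_force: 0.2
36 [272.86111111 218.25      ]
0 [[262.3 215.8]]
0.2 [[267.2 216.6]]
0.35 [[270.7 217.8]]
0.41 [[272.  218.4]]
0.506 [[274.2 219.5]]
```

```bash
python3 -m handwheel '[{"gripper":1,"offset":[1,0,0],"rotation":[0,0,0]},{"gripper":1,"offset":[2,0,0],"rotation":[0,0,0]},{"gripper":1,"offset":[3,0,0],"rotation":[0,0,0]},{"gripper":1,"offset":[4,0,0],"rotation":[0,0,0]},{"gripper":1,"offset":[5,0,0],"rotation":[0,0,0]},{"gripper":1,"offset":[5,0,0],"rotation":[0,0,0]},{"gripper":1,"offset":[5,0,0],"rotation":[0,0,0]},{"gripper":1,"offset":[5,0,0],"rotation":[0,0,0]}]'; python3 ball.py
```

```text
t: 81.7
tool_pos: [0.4815, -0.2047, 0.0671]
tool_rot: [2.189, 2.253, -0.0]
contact_force: [-0.0, -3.1, 0.5]
opening: -0.0001
grip_force: 0.9
32 [273.625   219.09375]
0 [[262.3 215.8]]
0.2 [[267.2 216.6]]
0.35 [[270.7 217.8]]
0.41 [[272.  218.4]]
0.506 [[274.2 219.5]]
```

```bash
python3 -m handwheel '[{"gripper":1,"offset":[1,0,0],"rotation":[0,0,0]},{"gripper":1,"offset":[1,0,0],"rotation":[0,0,0]},{"gripper":1,"offset":[2,0,0],"rotation":[0,0,0]},{"gripper":1,"offset":[2,0,0],"rotation":[0,0,0]},{"gripper":1,"offset":[3,0,0],"rotation":[0,0,0]},{"gripper":1,"offset":[3,0,0],"rotation":[0,0,0]},{"gripper":1,"offset":[3,0,0],"rotation":[0,0,0]},{"gripper":1,"offset":[3,0,0],"rotation":[0,0,0]}]'; python3 -m handwheel '[{"gripper":1,"offset":[-5,0,0],"rotation":[0,0,0]},{"gripper":1,"offset":[-15,0,0],"rotation":[0,0,0]},{"gripper":1,"offset":[-20,0,-15],"rotation":[0,0,0]},{"gripper":1,"offset":[-20,0,-55],"rotation":[0,0,0]},{"gripper":1,"offset":[-20,0,-95],"rotation":[0,0,0]},{"gripper":1,"offset":[-20,-20,-125],"rotation":[0,0,0]},{"gripper":1,"offset":[-20,-50,-130],"rotation":[0,0,0]},{"gripper":1,"offset":[-20,-90,-130],"rotation":[0,0,0]}]'; python3 ball.py; python3 chk.py
python3 - <<'E'
from h import *
d=shot('top'); s=shot('scene'); save('c11',np.hstack([cv2.resize(d['image'][230:325,340:470],(410,300),interpolation=2),cv2.resize(s['image'][175:265,215:315],(333,300),interpolation=2)]))
E
```

```text
t: 82.75
tool_pos: [0.4815, -0.2042, 0.0673]
tool_rot: [2.186, 2.25, -0.006]
contact_force: [0.6, -10.8, -4.6]
opening: 0.0001
grip_force: 4.7
t: 83.75
tool_pos: [0.3921, -0.2245, 0.1996]
tool_rot: [2.186, 2.252, 0.001]
contact_force: [0.2, -0.4, 0.7]
opening: 0.0
grip_force: 0.0
31 [273.64516129 219.38709677]
0 [[262.3 215.8]]
0.2 [[267.2 216.6]]
0.35 [[270.7 217.8]]
0.41 [[272.  218.4]]
0.506 [[274.2 219.5]]
knob [((232, 195, 7, 6, 33), (235.3, 197.3))]
knob [((290, 223, 5, 6, 23), (292.1, 225.1))]
brass [([377.0, 256.5], 20), ([378.5, 292.1], 34)]
beech 261 [277.2 377.8] [32 11]
```

View pics/c11.png

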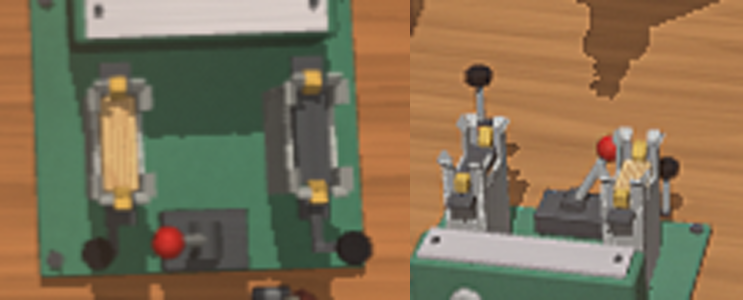

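The picture shows the selector hard over to the left, with the ball at about (393,307) in the top view. The left column is loaded under both catches, the right column is empty with its knob up, and the gripper is clear.

```bash
python3 -c "
from station import ctrl
print(ctrl.finish_job())"
```

```text
the job is handed in; nothing more can be done
None
```

The job is handed in, though no verdict came back: the left column proved deep, all six tenons are latched in it, the right column is empty, and the selector is hard over to the left.

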